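Grease the magneto: push-on coupler snapped onto a tilted nipple and held

ROBOT

A 6-joint arm with a two-finger parallel gripper is mounted at the origin on the work surface. World frame = base frame: x ahead of the robot, y to its left, z up, the work surface at z = 0. Lengths are in mm, angles in degrees, forces in N, time in s.
With the tool pointing down it reaches from about 350 to 850 mm from the base axis. Payload 8.1 kg.
Tool frame: the origin (TCP) lies midway between the tips of the shut fingers; the grasp point (between the pads) lies 19 mm behind it; x points along the fingers, y is the direction in which the jaws open and shut, and the axes are right-handed (so a half turn about x gives the same grasp; the last joint's range is limited). The gripper opens to 85 mm and grips with 20 to 120 N. Pads are 22 mm wide; open, the fingers measure 114 mm over their backs; the gripper's body (76 mm by 85 mm) begins 54 mm behind the grasp point. The pads swing forward as they close: fully open they stand 13 mm farther back than shut.
Start: joints at [69.477, 7.471, 85.268, -0, 87.261, -4.893], TCP at [161.635, 577.823, 206.792] pointing down, gripper open.
Joint ranges: [-169.43, 169.43], [-51.17, 129.36], [1.28, 143.12], [-76.62, 256.62], [0, 156.53], [-152.29, 152.29]. Speed limits (degrees/s): [136.94, 136.94, 159.86, 180, 180, 180].

INTERFACE

Orientations are given as [roll, pitch, yaw] about the fixed x, y, z axes, in that order (R = Rz(yaw) Ry(pitch) Rx(roll)).
In Python, from bench import sense, snapshot, hand_in gives the robot as it stands.
- The arm moves only by the tool drive_tool, never from a script. Its argument "deltas" is a list of rows, each a list of 7 numbers: the closure in counts, from 0 (fully open) to 255 (shut), then the shift along the tool's x, y, z in m, then the turn, a rotation vector about the tool's x, y, z in rad. A call has exactly 10 rows; each row is the pose to reach, as a shift and turn from the pose commanded when the call began, along the tool's axes at that moment; what a row does not reach only later rows make up. A row lasts 1/12 s, in which the tool goes at most 41.7 mm and 7.16 degrees, less where a joint would pass 70% of its speed; a pose out of reach is approached as far as the arm can. A call with a gripper value outside its range is refused whole. The fingers move at their own pace and stop on an object; "squeeze" is the grip in N (left out, the last holds). Time passes only in rows, so rows that repeat a pose let the fingers close, or fill a call up. It gives the time, the measured TCP pose, the force and the opening at its end, in the units of the state.
- sense(): the state, without advancing time (a new reading comes with each control period).
- snapshot(name): name is "scene" or "top" or "wrist"; returns a dict with "frame" (480x640x3 uint8, blue, green, red), "fx", "fy", "cx", "cy" (pixels), "rvec" (rotation vector, rad) and "tvec" (3), from world to camera coordinates, as OpenCV has them. Camera axes: x right, y down, z forward; pixel columns grow to the right and rows downward; lengths in mm; the calibration is good to about 2 mm. A picture is of the moment at which its call begins. There is no depth.
- hand_in(): hands the job in, once; it reports no verdict.
The state is a dict: "time": time; "joint_pos": joint angles; "qd": joint speeds; "joint_efforts": joint torques, N m; "tool_pos": TCP position; "tcp_rot": TCP orientation; "ft_force": force on the tool from outside, world axes, zero at the start; "wrist_torque": the same for the moment, N m; "finger_gap": finger opening in mm.
Only numpy, scipy, OpenCV 4.12 (cv2) and the standard library are available. Lean on these libraries where they do the work, as an engineer would, in place of code of your own. Each camera call takes 0.05 s, during which the arm holds its last target.

TASK

Pull down the hinged front flap of the small grey tool locker, take out the steel grease coupler standing inside, and push the flap back up until it is shut. Then press the coupler squarely, mouth first, onto the tilted brass grease nipple of the red magneto until it snaps over and is fully home, and keep pressing it there against the nipple's spring: the job finishes with the gripper still holding the coupler pressed home. Leave the four small parts lying on the counter where they are.

Things in the scene. Friction and masses are not known exactly. Their poses are not given: they have to be found in the camera images.
- locker: Fixed grey sheet-metal tool locker, 200 mm deep (x), 250 wide (y), 143 high; its sloping front faces its -x (to the robot). Origin: centre of its underside; z up. Floor 6 mm thick; 5 mm side walls at y = +-122 mm rise along the slope to 138 mm (from x = 26 mm back); back wall at x = 97 mm; narrow roof strip only over x = 72 to 100 mm, otherwise open on top once the flap is down.
- flap (a joint): Grey flap closing the locker's slope, hinged at its bottom: 6 mm thick, 236 wide, 180 mm hinge to top edge. 0 = shut (leans back 45 degrees over the inside), 0.785 = upright, 1.134 = stop, fully down (20 degrees past upright, towards the robot). Damped, no latch: its weight takes it slowly (2 s) to shut when short of upright, to fully down when past it. 3 N at the knob moves it.
- flap_knob (a point): Centre of the flap's black ball knob, 24 mm across, 35 mm out from the panel's middle plane on a 10 mm stem, 165 mm from the hinge line (the panel ends 15 mm further), at locker y = 0. Shut, it stands above the slope and can be pinched from above, fingers closing along the locker's y; it can turn between them. Frame: z up the flap from the hinge, -x out of its outer face.
- flap_hinge (a point): Middle of the flap's hinge line (which runs along the locker's y): in the locker's frame at x = -100 mm, y = 0, height 10 mm. Opening swings the flap's top towards the locker's -x.
- coupler: Loose steel grease coupler, about 0.16 kg, 85 mm long, round about its z. Origin: centre of its open mouth end; z points from mouth to tail. Starts upright on the locker floor, mouth down. Dark socket 38 mm across from z = 0 to 28 mm, then the ringed barrel to grip, 26 mm across, to z = 85 mm. Mouth lip 25 mm inner diameter, 5 mm deep; behind it a groove 32 mm in diameter; bore ends at z = 22 mm.
- magneto: Fixed red magneto on a round wooden turntable 220 mm across (which does not turn). Origin: centre of the turntable's underside on the counter; z up. The magneto stands up to 172 mm high behind (its +x side) the nipple. The nipple's boss leans out towards the magneto's -x, roughly towards the robot.
- nipple: Brass grease nipple on a round red boss 48 mm across, at the magneto's front top edge. Origin: centre of the boss's flat face, 165 mm above the counter, 45 mm from the turntable's axis to the magneto's -x; z points out along the nipple, 30 degrees off vertical. Shank 17 mm across, 16 mm tall. Fully home, the coupler's mouth lies on this face with its z along this z.
- nipple_balls (a point): On the nipple's axis, 10.5 mm above the boss face, at the height of four small sprung balls that stick out of the shank, 29 mm across. They click over the coupler's lip: 5 to 10 N needed, from mouth 14 mm above the face down to about 9 mm, then easy until the pin. Too weak to keep it home: let go, the pin's spring lifts the coupler about 3 mm off the face.
- check_pin (a joint): Travel (m) of the sprung steel pin, 8 mm across, standing out of the nipple's top to 28 mm above the boss face: 0 = out, about 0.006 = pushed in by a coupler fully home. Spring 3 N at first touch (mouth 6 mm above the face) plus 1.5 N per mm, about 12 N when home; it must be held down.
- gear: Bystander: flat brass distributor gear, 66 mm across, 10 mm thick; origin under its centre.
- file_holder: Bystander: flat steel point-file holder, 145 mm long along x (from -50 to 95 mm), 14 mm high; origin under its handle.
- bushing: Bystander: white porcelain bushing, 32 mm across, 30 mm high; origin under its centre.
- cam_follower: Bystander: blackened steel cam follower, 60 mm long, 24 mm high; origin under its shank.

How it is judged:
By the outcome, as a careful person would: the job done as asked, in the order asked, and still so for the second after the job is handed in, while the arm keeps its last pose, push and grip.
It also fails if it takes over 61 s, if anything falls off the work surface, if the arm or the gripper's body presses on something with over 40 N, if the wrist force passes 120 N, or if a joint passes its speed limit or range.

## Working session

There is one attempt and no reset: what is moved stays moved. The work goes in short steps, Python scripts to look and compute and a tool call to move; the robot and the scene stay as the last step left them, time stands still between calls to the robot, and variables do not carry over. Pictures are saved under pics/ and viewed, and the job is handed in when it is done.

Besides the shell and the picture viewer there is one more tool, called after "Emit:" by a JSON object that holds its "fn" and its "kwargs". drive_tool: Moves the arm, as the interface text tells. Its arguments: {"type":"object","properties":{"deltas":{"type":"array","items":{"type":"array","items":{"type":"number"}}},"squeeze":{"type":"number"}},"required":["deltas"]}

```bash
ls; mkdir -p pics
python3 - <<'E'
from bench import sense, snapshot
import cv2, json, numpy as np
print(sense())
for n in ["scene","top","wrist"]:
    s=snapshot(n); cv2.imwrite(f"pics/{n}0.png",s["frame"])
    f=s.pop("frame"); print(n,s)
    R=cv2.Rodrigues(np.array(s["rvec"],float))[0]; print(-R.T@np.array(s["tvec"],float).ravel())
E
```

```text
pics
{'time': 0.0, 'joint_pos': array([ 6.94780234e+01,  7.51449950e+00,  8.53292044e+01, -6.91544454e-04,
        8.72632854e+01, -4.89263284e+00]), 'qd': array([ 0.0062724 , -0.01997844,  0.02034224,  0.0057892 , -0.12779215,
        0.00184116]), 'joint_efforts': array([-3.84870200e-04, -5.69402182e+01, -5.00551379e+01, -1.94834229e-04,
        1.46721618e-02,  7.11385884e-07]), 'tool_pos': array([161.41392208, 577.25273401, 205.75155661]), 'tcp_rot': array([ -94.52275237,   89.89300845, -110.15206245]), 'ft_force': array([ 0.40729916,  1.07370363, -0.36766248]), 'wrist_torque': array([-0.01488245, -0.00999762,  0.03213352]), 'finger_gap': 85.59373780444061}
scene {'fx': 553.3215094294226, 'fy': 553.3215094294226, 'cx': 323.7964709085154, 'cy': 238.09187937112418, 'rvec': array([ 1.06185752,  2.45298994, -0.99374173]), 'tvec': array([ 451.43000377, -160.13857358, 1656.46313304])}
[1222.71169696  546.48669097 1086.10861559]
top {'fx': 592.6130747445134, 'fy': 592.6130747445134, 'cx': 317.6828133398904, 'cy': 238.2671139743567, 'rvec': array([ 2.0900677 , -2.14608339,  0.18624964]), 'tvec': array([ -73.89874561,  569.09424302, 1166.67227355])}
[ 340.28839785  -99.84889423 1250.87468618]
wrist {'fx': 351.6854111350206, 'fy': 351.6854111350206, 'cx': 329.74380670248155, 'cy': 234.36457651032623, 'rvec': array([-2.28885107, -1.73747794, -0.27465273]), 'tvec': array([-598.89995981,  -39.24053848,  382.25592034])}
[ 82.47129325 600.10581325 373.37925632]
```

View pics/scene0.png

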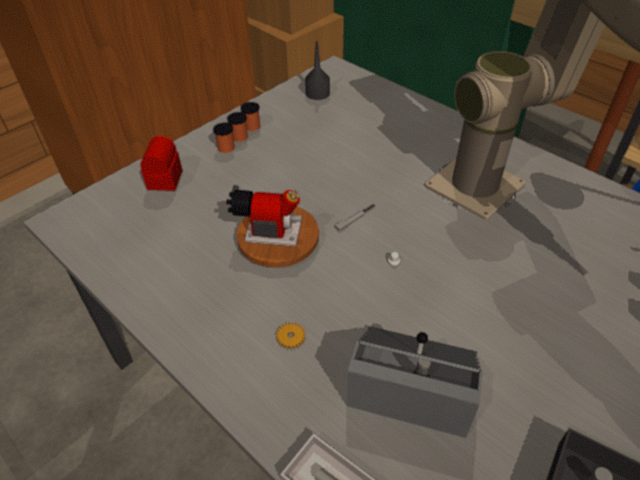

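View pics/top0.png

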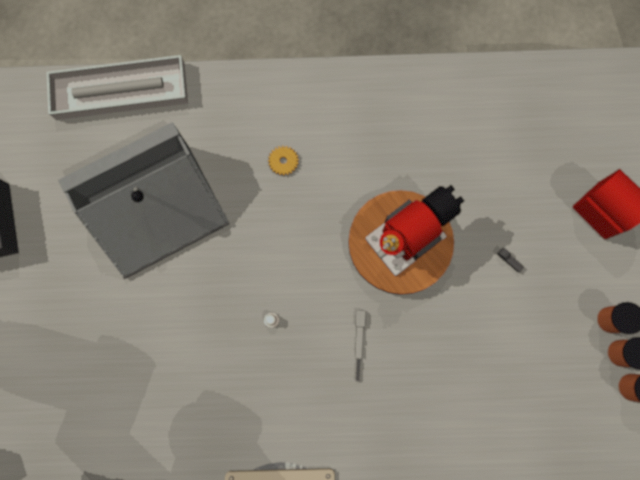

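View pics/wrist0.png

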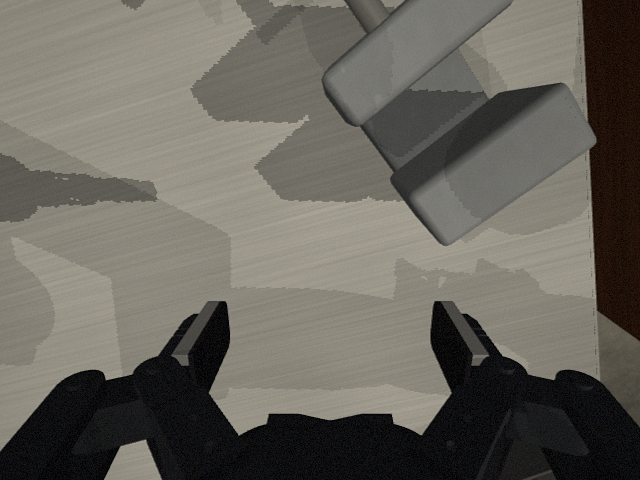

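```bash
cat > h.py <<'E'
import numpy as np, cv2, json, os
from scipy.spatial.transform import Rotation as Ro
def cam(s):
    R=cv2.Rodrigues(np.array(s["rvec"],float))[0]; t=np.array(s["tvec"],float).ravel()
    K=np.array([[s["fx"],0,s["cx"]],[0,s["fy"],s["cy"]],[0,0,1]]); return K,R,t
def ray(s,uv):
    K,R,t=cam(s); d=R.T@np.linalg.inv(K)@np.array([uv[0],uv[1],1.]); return -R.T@t,d/np.linalg.norm(d)
def onz(s,uv,z):
    c,d=ray(s,uv); return c+d*(z-c[2])/d[2]
def proj(s,p):
    K,R,t=cam(s); q=K@(R@np.asarray(p,float)+t); return q[:2]/q[2]
def tri(obs):
    A=np.zeros((3,3));b=np.zeros(3);L=[]
    for s,uv in obs:
        c,d=ray(s,uv);P=np.eye(3)-np.outer(d,d);A+=P;b+=P@c;L.append((c,P))
    p=np.linalg.solve(A,b); return p,[float(np.linalg.norm(P@(p-c))) for c,P in L]
def save(name,s):
    cv2.imwrite(name,s["frame"])
def crop(s,x0,y0,x1,y1,k,name):
    im=cv2.resize(s["frame"][y0:y1,x0:x1],None,fx=k,fy=k,interpolation=cv2.INTER_CUBIC); cv2.imwrite(name,im)
E
python3 - <<'E'
from h import *
from bench import snapshot
import pickle
d={n:snapshot(n) for n in ["scene","top"]}
pickle.dump(d,open("c0.pkl","wb"))
crop(d["top"],50,110,250,290,4,"pics/t_lock.png")
crop(d["scene"],330,310,500,450,4.5,"pics/s_lock.png")
crop(d["top"],330,170,480,310,5,"pics/t_mag.png")
crop(d["scene"],210,170,340,280,6,"pics/s_mag.png")
E
```

```text
(no output)
```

View pics/t_lock.png

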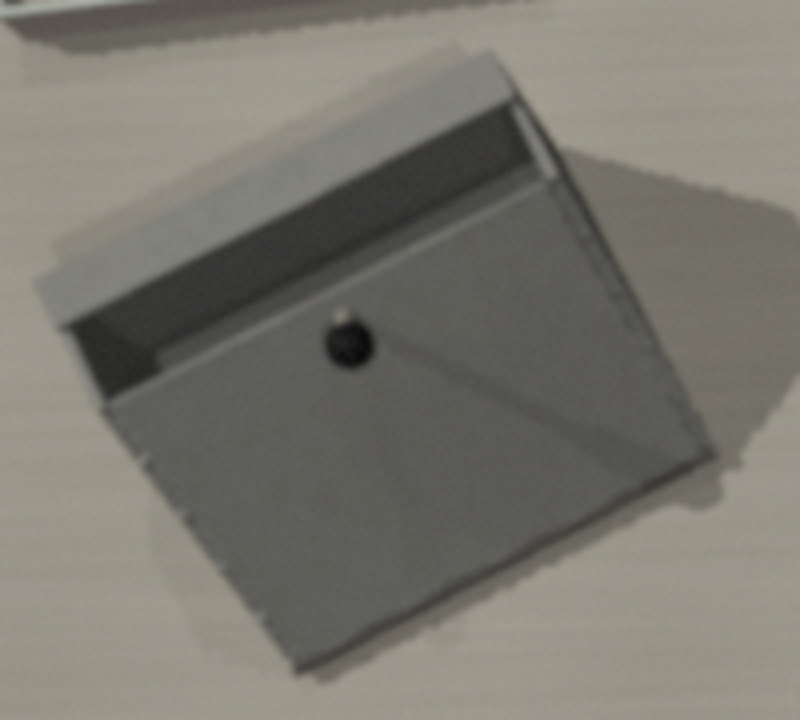

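View pics/s_lock.png

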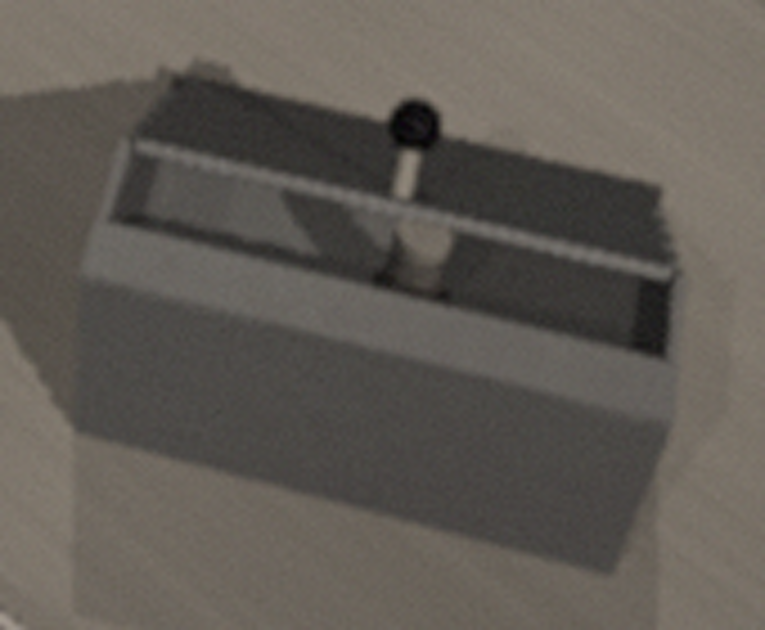

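View pics/t_mag.png

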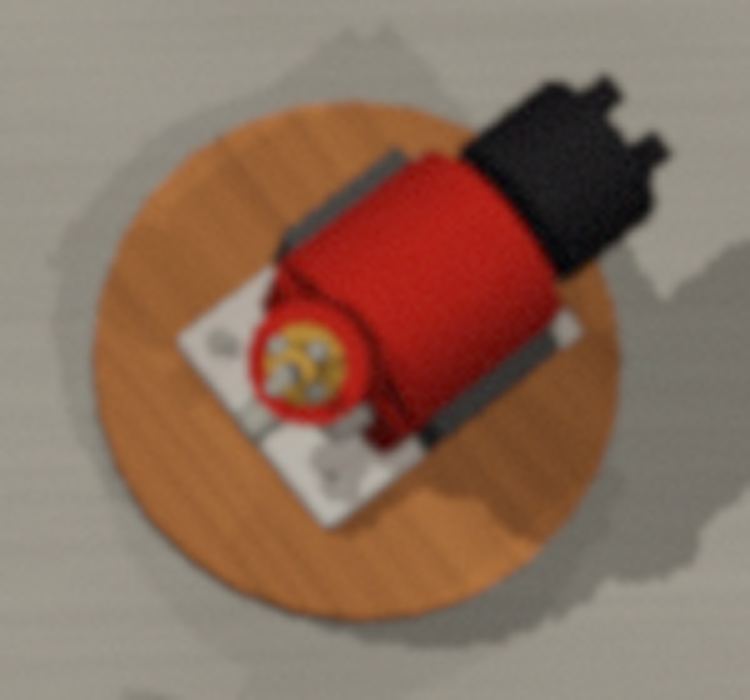

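View pics/s_mag.png

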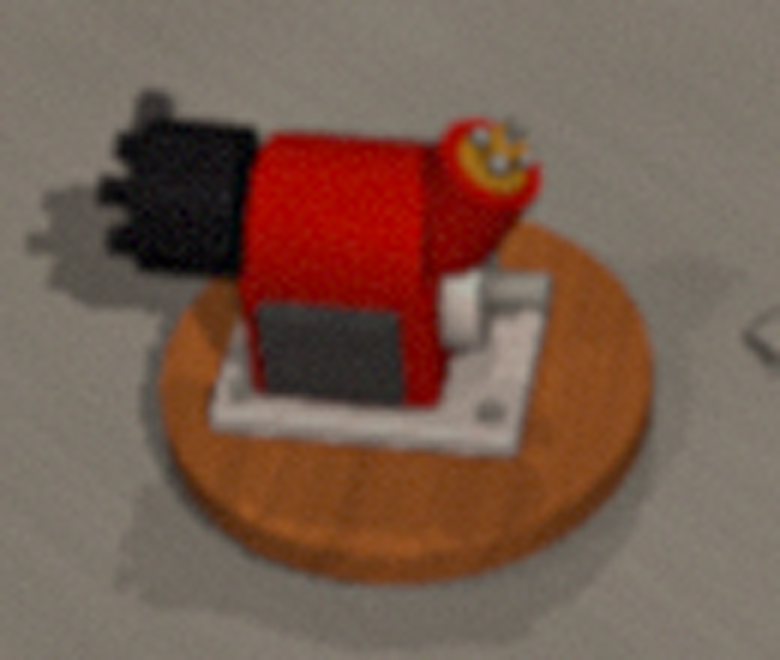

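Run:
```python
from h import *
import pickle
d=pickle.load(open("c0.pkl","rb")); T=d["top"];S=d["scene"]
def t(x,y): return (50+x/4-.4,110+y/4-.4)
def s(x,y): return (330+x/4.5-.4,310+y/4.5-.4)
P={k:onz(T,t(*uv),z) for k,uv,z in [("BR",(490,55),143),("BL",(37,285),143),("RFL",(62,328),143),("RFR",(515,100),143),("HR",(712,457),10),("HL",(298,672),10),("tfL",(107,405),137),("tfR",(552,180),137)]}
for k,v in P.items(): print(k,v.round(1))
for a,b in [("BR","BL"),("RFR","RFL"),("HR","HL"),("tfR","tfL"),("BR","RFR"),("BL","RFL")]:
    e=P[b]-P[a]; print(a,b,np.linalg.norm(e).round(1),np.degrees(np.arctan2(e[1],e[0])).round(2))
print("knob",tri([(T,t(350,344)),(S,s(414,124))]))
print("sceneBR",onz(S,s(85,275),143),onz(S,s(665,425),143))
print("boss tri",tri([(T,(330+310/5-.4,170+360/5-.4)),(S,(210+492/6-.4,170+160/6-.4))]))
print("tt",onz(T,(401,241.6),20))
print("coupler",onz(S,s(427,240),91),ray(S,s(427,240)))
```

```text
BR [789.6 192.9 143. ]
BL [677.8 412.1 143. ]
RFL [655.8 398.6 143. ]
RFR [765.8 180.1 143. ]
HR [611.9 103.9  10. ]
HL [501.8 322.8  10. ]
tfL [618.2 377.3 137. ]
tfR [726.  162.5 137. ]
BR BL 246.0 117.03
RFR RFL 244.7 116.71
HR HL 245.0 116.7
tfR tfL 240.3 116.65
BR RFR 27.1 -151.68
BL RFL 25.8 -148.65
knob (array([641.14986504, 254.87400453, 152.29594838]), [0.02833883749437632, 0.02833883749433037])
sceneBR [793.00045768 195.08079145 143.        ] [683.2803969  413.08754168 143.        ]
boss tri (array([ 534.55934873, -226.07615129,  166.39464081]), [1.215232695301796, 1.215232695301914])
tt [ 561.11523102 -263.9856442    20.        ]
coupler [649.59991721 277.34827608  91.        ] (array([1222.71169696,  546.48669097, 1086.10861559]), array([-0.48590894, -0.22818718, -0.8436961 ]))
```

```bash
cat >> h.py <<'E'
YAW=26.8; LO=np.array([647.,258.,0.]); RL=Ro.from_euler('z',YAW,degrees=True).as_matrix()
def L2W(p): return LO+RL@np.asarray(p,float)
def W2L(p): return RL.T@(np.asarray(p,float)-LO)
F="cmd.json"
def getc():
    c=json.load(open(F)); return np.array(c["p"]),np.array(c["R"])
def setc(p,R): json.dump({"p":list(map(float,p)),"R":np.asarray(R).tolist()},open(F,"w"))
def commit(row):  # row: dx,dy,dz m, rx,ry,rz
    p,R=getc(); r=np.array(row,float); setc(p+R@r[:3]*1000, R@Ro.from_rotvec(r[3:6]).as_matrix())
def plan(pt,Rt=None):
    p,R=getc(); Rt=R if Rt is None else Rt
    d=R.T@(np.asarray(pt)-p)/1000; w=Ro.from_matrix(R.T@Rt).as_rotvec()
    print("delta",d.round(4),"rot",w.round(4),"dist",np.linalg.norm(d).round(3),"ang",np.degrees(np.linalg.norm(w)).round(1)); return d,w
def Rdown(yaw): # tool x down, tool y at heading yaw
    a=np.radians(yaw); x=np.array([0,0,-1.]); y=np.array([np.cos(a),np.sin(a),0]); return np.stack([x,y,np.cross(x,y)],1)
def comp(): 
    from bench import sense
    s=sense(); p,R=getc(); Rm=Ro.from_euler('xyz',s["tcp_rot"],degrees=True).as_matrix()
    print("t",round(s["time"],2),"tcp",s["tool_pos"].round(1),"cmd",p.round(1),"angerr",np.degrees(Ro.from_matrix(R.T@Rm).as_rotvec()).round(2),"F",s["ft_force"].round(1),"gap",round(s["finger_gap"],1),"q",s["joint_pos"].round(0)); return s
E
python3 - <<'E'
from h import *
from bench import sense
s=sense(); Rm=Ro.from_euler('xyz',s["tcp_rot"],degrees=True).as_matrix(); print(Rm.round(4))
yaw=np.degrees(np.arctan2(Rm[1,1],Rm[0,1])); print(yaw)
setc([161.635,577.823,206.792],Rdown(yaw)); comp()
for y in (YAW+90,YAW-90): plan([641,255,230],Rdown(y))
E
```

```text
[[-3.000e-04  2.694e-01  9.630e-01]
 [-8.000e-04  9.630e-01 -2.694e-01]
 [-1.000e+00 -9.000e-04 -1.000e-04]]
74.36986067803997
t 0.25 tcp [161.5 577.6 206.3] cmd [161.6 577.8 206.8] angerr [ 0.    0.01 -0.05] F [ 0.5 -0.3  1. ] gap 85.4 q [69.  7. 85.  0. 87. -5.]
delta [-0.0232 -0.1817  0.5486] rot [-0.7405  0.      0.    ] dist 0.578 ang 42.4
delta [-0.0232 -0.1817  0.5486] rot [2.401 0.    0.   ] dist 0.578 ang 137.6
```

Emit:
{"fn": "drive_tool", "kwargs": {"deltas": [[0,0,-0.004,0.011,-0.015,0,0],[0,-0.001,-0.011,0.033,-0.044,0,0],[0,-0.003,-0.022,0.066,-0.089,0,0],[0,-0.004,-0.033,0.099,-0.133,0,0],[0,-0.006,-0.044,0.132,-0.178,0,0],[0,-0.007,-0.055,0.165,-0.222,0,0],[0,-0.008,-0.065,0.198,-0.267,0,0],[0,-0.01,-0.076,0.23,-0.311,0,0],[0,-0.011,-0.087,0.263,-0.355,0,0],[0,-0.012,-0.098,0.296,-0.4,0,0]], "squeeze": 60}}

```text
time: 1.08
tool_pos: [421.5, 402.5, 218.9]
tcp_rot: [45.7, 90.0, 53.1]
ft_force: [0.2, 1.0, 0.1]
finger_gap: 85.2
```

Run:
```python
from h import *
commit([-0.012,-0.098,0.296,-0.4,0,0]); comp()
plan([641,255,215],Rdown(116.8))
```

```text
t 1.08 tcp [421.5 402.5 218.9] cmd [420.3 403.7 218.8] angerr [-0.13 -0.01  0.01] F [0.2 1.  0.1] gap 85.2 q [ 39.   5.  87.   0.  88. -59.]
delta [ 0.0038 -0.1755  0.2001] rot [-0.3405  0.      0.    ] dist 0.266 ang 19.5
```

Emit:
{"fn": "drive_tool", "kwargs": {"deltas": [[0,0,-0.021,0.024,-0.041,0,0],[0,0.001,-0.044,0.05,-0.085,0,0],[0,0.001,-0.067,0.076,-0.129,0,0],[0,0.002,-0.09,0.102,-0.174,0,0],[0,0.002,-0.112,0.128,-0.218,0,0],[0,0.003,-0.133,0.152,-0.259,0,0],[0,0.003,-0.153,0.174,-0.296,0,0],[0,0.004,-0.167,0.19,-0.323,0,0],[0,0.004,-0.1755,0.2,-0.3405,0,0],[0,0.004,-0.1755,0.2,-0.3405,0,0]]}}

```text
time: 1.92
tool_pos: [642.7, 252.5, 213.8]
tcp_rot: [-139.8, 89.9, -113.1]
ft_force: [-0.3, 0.2, -0.1]
finger_gap: 85.4
```

Run:
```python
from h import *
from bench import snapshot
commit([0.004,-0.1755,0.2,-0.3405,0,0]); comp()
w=snapshot("wrist"); save("pics/w1.png",w); comp()
print(proj(w,[641.1,254.9,152]), proj(w,[641.1,254.9,152]))
```

```text
t 1.92 tcp [642.7 252.5 213.8] cmd [640.9 255.  214.8] angerr [ 0.12  0.05 -0.04] F [-0.3  0.2 -0.1] gap 85.4 q [ 17.  21.  68.  -0.  90. -99.]
t 1.97 tcp [641.5 253.9 214. ] cmd [640.9 255.  214.8] angerr [0.13 0.06 0.01] F [ 0.   0.6 -0.2] gap 85.5 q [ 17.  21.  68.  -0.  90. -99.]
[332.1670085  242.47550731] [332.1670085  242.47550731]
```

View pics/w1.png

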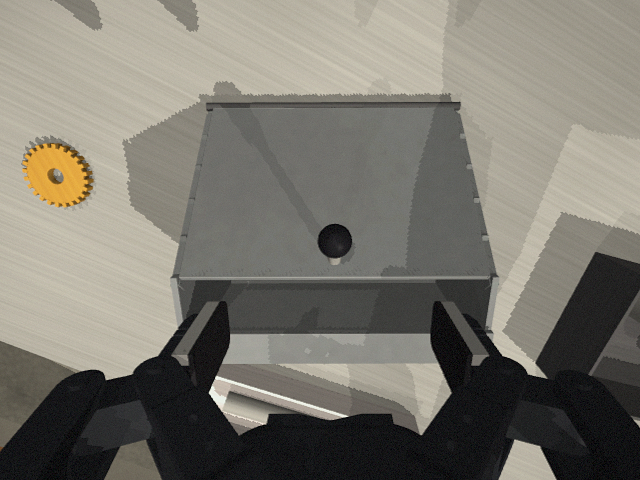

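Run:
```python
from h import *
from bench import snapshot
w=snapshot("wrist"); g=cv2.cvtColor(w["frame"],cv2.COLOR_BGR2GRAY)[200:280,300:370]
c=max(cv2.findContours((g<45).astype(np.uint8),cv2.RETR_EXTERNAL,cv2.CHAIN_APPROX_NONE)[0],key=cv2.contourArea)
(u,v),r=cv2.minEnclosingCircle(c);print(u+300,v+200,r)
k=onz(w,(u+300,v+200),152);print(k,W2L(k)); comp()
kk=0.5*k+0.5*np.array([641.1,254.9,152]);print(kk)
plan([kk[0],kk[1],131.5])
```

```text
331.9144649505615 241.1745491027832 16.95529556274414
[639.13874339 255.76046943 152.        ] [ -8.0266002    1.54549082 152.        ]
t 2.02 tcp [640.8 254.8 214.2] cmd [640.9 255.  214.8] angerr [0.08 0.05 0.03] F [-1.8  0.5  0. ] gap 85.4 q [ 17.  21.  68.   0.  90. -99.]
[640.11937169 255.33023472 152.        ]
delta [ 0.0833  0.0007 -0.0006] rot [0. 0. 0.] dist 0.083 ang 0.0
```

Emit:
{"fn": "drive_tool", "kwargs": {"deltas": [[0,0.01,0,0,0,0,0],[0,0.026,0,0,0,0,0],[0,0.044,0,0,0,0,0],[0,0.061,0.001,-0.001,0,0,0],[0,0.075,0.001,-0.001,0,0,0],[60,0.082,0.001,-0.001,0,0,0],[140,0.083,0.001,-0.001,0,0,0],[255,0.083,0.001,-0.001,0,0,0],[255,0.083,0.001,-0.001,0,0,0],[255,0.083,0.001,-0.001,0,0,0]], "squeeze": 30}}

```text
time: 2.85
tool_pos: [640.5, 255.8, 133.5]
tcp_rot: [-9.8, 89.9, 17.0]
ft_force: [-0.3, 0.4, -0.0]
finger_gap: 25.9
```

Run:
```python
from h import *
commit([.083,.001,-.001,0,0,0]); comp()
```

```text
t 2.85 tcp [640.5 255.8 133.5] cmd [639.6 255.4 131.8] angerr [-0.   -0.14 -0.02] F [-0.3  0.4 -0. ] gap 25.9 q [ 18.  23.  74.  -0.  82. -99.]
```

Emit:
{"fn": "drive_tool", "kwargs": {"deltas": [[255,0,0,0,0,0,0],[255,0,0,0,0,0,0],[255,-0.002,0,-0.004,0,0,0],[255,-0.006,0,-0.01,0,0,0],[255,-0.011,0,-0.019,0,0,0],[255,-0.016,0,-0.03,0,0,0],[255,-0.0195,0,-0.041,0,0,0],[255,-0.0225,0,-0.0525,0,0,0],[255,-0.025,0,-0.064,0,0,0],[255,-0.0265,0,-0.0755,0,0,0]], "squeeze": 50}}

```text
time: 3.68
tool_pos: [571.6, 221.4, 158.9]
tcp_rot: [37.3, 90.0, 64.1]
ft_force: [-0.4, -0.1, 0.2]
finger_gap: -0.2
```

Run:
```python
from h import *
commit([-.0265,0,-.0755,0,0,0]); comp()
```

```text
t 3.68 tcp [571.6 221.4 158.9] cmd [572.2 221.4 158.3] angerr [-0.   -0.03  0.02] F [-0.4 -0.1  0.2] gap -0.2 q [  16.   11.   86.    0.   83. -100.]
```

Run:
```python
from h import *
from bench import snapshot
a=snapshot("scene"); crop(a,310,270,510,430,4,"pics/s2.png")
a=snapshot("wrist"); save("pics/w2.png",a)
```

```text
(no output)
```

View pics/s2.png

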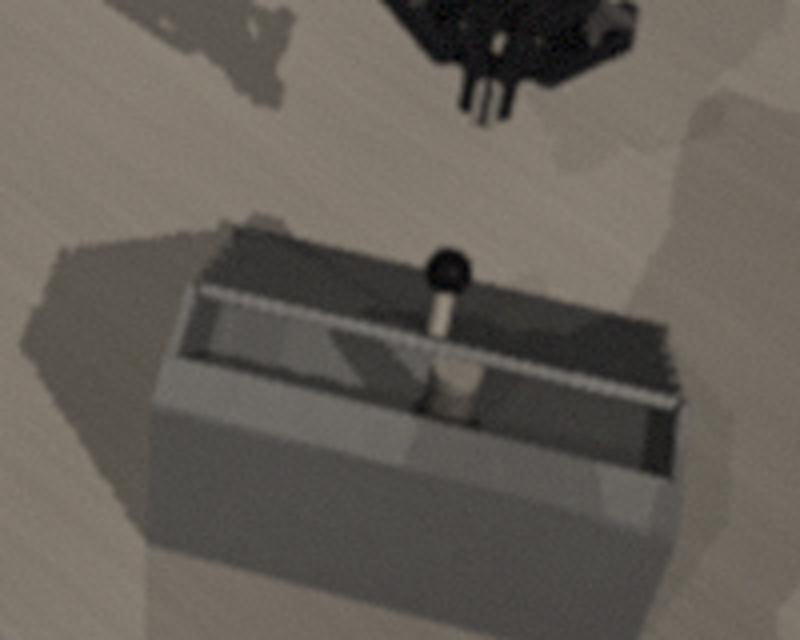

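View pics/w2.png

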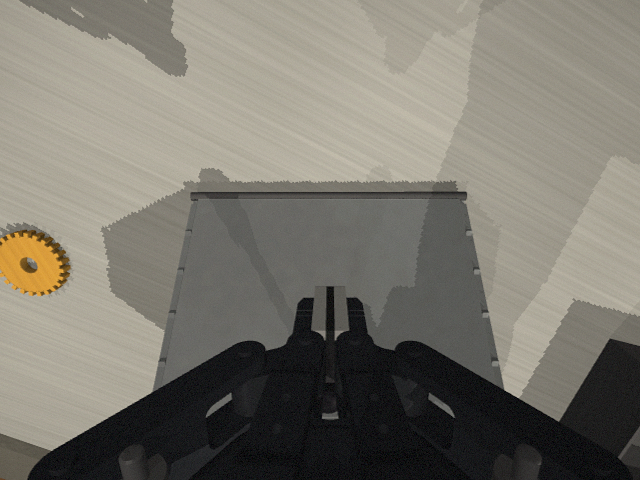

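Emit:
{"fn": "drive_tool", "kwargs": {"deltas": [[60,0,0,0,0,0,0],[60,0,0,0,0,0,0],[60,0,0,0,0,0,0],[60,0,0,0.008,0,0,0],[60,0.002,0,0.025,0,0,0],[60,0.006,0,0.042,0,0,0],[60,0.014,0,0.058,0,0,0],[60,0.021,0,0.07,0,0,0],[60,0.0265,0,0.0755,0,0,0],[60,0.0265,0,0.0755,0,0,0]], "squeeze": 100}}

```text
time: 4.62
tool_pos: [639.6, 255.7, 129.3]
tcp_rot: [169.8, 89.8, -163.4]
ft_force: [-0.1, 0.1, -1.2]
finger_gap: 65.0
```

Run:
```python
from h import *
from bench import snapshot
commit([.0265,0,.0755,0,0,0]); comp()
a=snapshot("scene"); crop(a,310,270,510,430,4,"pics/s3.png")
a=snapshot("wrist"); save("pics/w3.png",a)
comp(); print(proj(a,[640,255,152]))
```

```text
t 4.62 tcp [639.6 255.7 129.3] cmd [639.6 255.4 131.8] angerr [-0.01  0.16  0.03] F [-0.1  0.1 -1.2] gap 65.0 q [ 18.  24.  74.   0.  82. -99.]
t 4.72 tcp [639.2 255.4 131. ] cmd [639.6 255.4 131.8] angerr [-0.    0.09  0.01] F [-0.2  0.2  0.6] gap 65.4 q [ 18.  23.  74.  -0.  82. -99.]
[325.28377766 303.94184047]
```

View pics/s3.png

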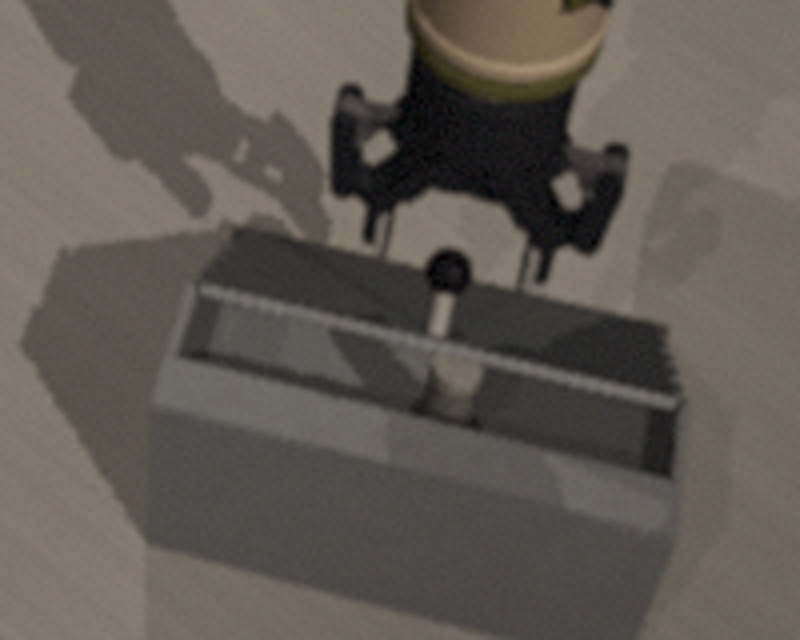

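View pics/w3.png

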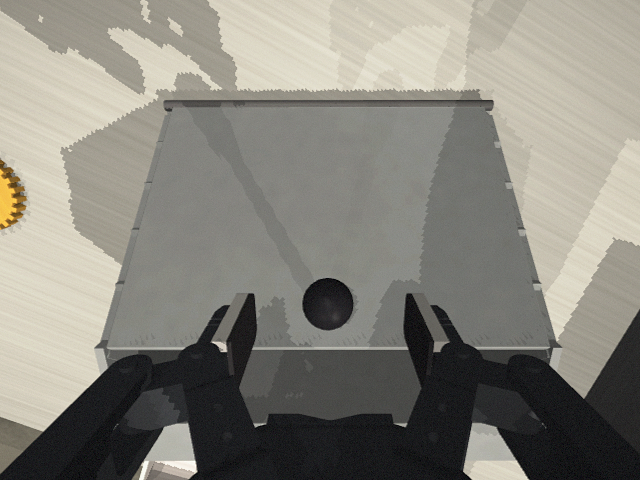

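Run:
```python
from h import *
from bench import snapshot
a=snapshot("wrist"); comp()
crop(a,190,270,470,400,2.8,"pics/w3c.png")
c=np.array([639.6,255.4,131.3])
for z in (-5,0,10,20,30):
  for x in (-11,0,11):
    print(z,x,[proj(a,c+RL@np.array([x,y,z])).round(0) for y in (-32.5,0,32.5)])
```

```text
t 4.77 tcp [639.4 255.3 131.8] cmd [639.6 255.4 131.8] angerr [0.   0.03 0.  ] F [-0.6 -0.8  0.1] gap 65.2 q [ 18.  23.  74.  -0.  82. -99.]
-5 -11 [array([265., 260.]), array([327., 260.]), array([389., 260.])]
-5 0 [array([267., 279.]), array([327., 279.]), array([387., 279.])]
-5 11 [array([268., 297.]), array([327., 297.]), array([386., 297.])]
0 -11 [array([264., 264.]), array([327., 264.]), array([390., 264.])]
0 0 [array([265., 283.]), array([327., 283.]), array([389., 283.])]
0 11 [array([266., 302.]), array([327., 302.]), array([388., 302.])]
10 -11 [array([260., 272.]), array([327., 272.]), array([393., 272.])]
10 0 [array([261., 292.]), array([327., 292.]), array([392., 292.])]
10 11 [array([263., 312.]), array([327., 312.]), array([391., 312.])]
20 -11 [array([256., 281.]), array([327., 281.]), array([397., 281.])]
20 0 [array([258., 302.]), array([327., 302.]), array([396., 302.])]
20 11 [array([259., 322.]), array([327., 322.]), array([394., 322.])]
30 -11 [array([251., 291.]), array([326., 291.]), array([401., 291.])]
30 0 [array([253., 313.]), array([326., 313.]), array([400., 313.])]
30 11 [array([255., 334.]), array([327., 335.]), array([398., 335.])]
```

View pics/w3c.png

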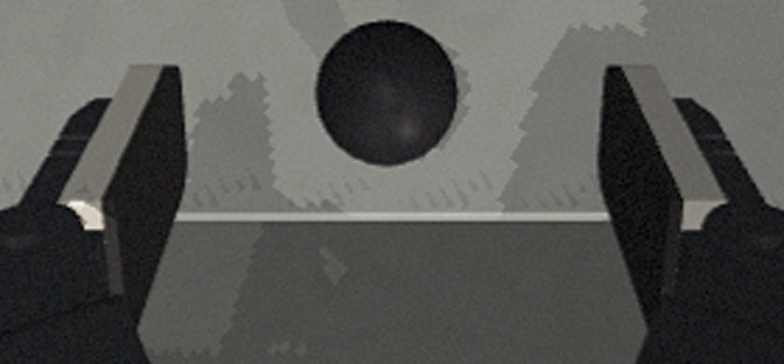

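Run:
```python
from h import *
from bench import snapshot
a=snapshot("wrist"); s=snapshot("scene"); t=snapshot("top"); comp()
c=np.array([639.6,255.4,131.5])
for wu,su in [((254,293.6),(406.2,334)),((406,293.6),(440,342.3))]:
    p,e=tri([(a,wu),(s,su)]); print(p.round(1),np.round(e,1),(RL.T@(p-c)).round(1))
crop(s,395,290,475,350,9,"pics/s4.png")
```

```text
t 4.92 tcp [639.6 255.4 132.7] cmd [639.6 255.4 131.8] angerr [ 0.   -0.06 -0.01] F [-0.4 -0.2 -0.1] gap 65.4 q [ 18.  23.  74.  -0.  82. -99.]
[653.3 224.6 147.2] [1.5 1.5] [ -1.6 -33.6  15.7]
[621.7 287.9 146.5] [1.2 1.2] [-1.4 37.1 15. ]
```

View pics/s4.png

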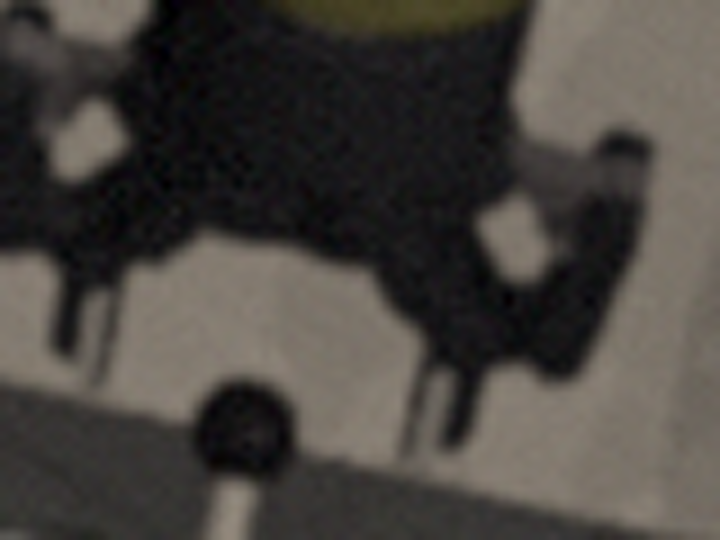

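Run:
```python
from h import *
from bench import snapshot
a=snapshot("wrist"); s=snapshot("scene"); comp()
c=np.array([639.6,255.4,131.5])
def py(cam,uv,y):
    o,d=ray(cam,uv); o=RL.T@(o-c); d=RL.T@d; return (o+d*(y-o[1])/d[1]).round(1)
def px(cam,uv,x):
    o,d=ray(cam,uv); o=RL.T@(o-c); d=RL.T@d; return (o+d*(x-o[0])/d[0]).round(1)
for uv in [(405.6,332.6),(439.8,340.3),(422.0,338.0)]: print("scene",[px(s,uv,x) for x in (-11,0,11)])
for uv in [(254,293.6),(406,293.6)]: print("wrist",[px(a,uv,x) for x in (-11,-5,0)])
```

```text
t 5.02 tcp [639.7 255.4 132.6] cmd [639.6 255.4 131.8] angerr [ 0.01 -0.06 -0.01] F [-0.3 -0.   0.8] gap 65.2 q [ 17.  23.  74.  -0.  82. -99.]
scene [array([-11. , -34.3,   5.9]), array([  0. , -33.8,  21.7]), array([ 11. , -33.3,  37.4])]
scene [array([-11. ,  35.2,   7.4]), array([ 0. , 34.6, 23.1]), array([11. , 33.9, 38.8])]
scene [array([-11. ,  -0. ,   0.8]), array([ 0. , -0.1, 16.6]), array([11. , -0.1, 32.4])]
wrist [array([-11. , -30.9,  34.6]), array([ -5. , -33.6,  23.2]), array([  0. , -35.9,  13.7])]
wrist [array([-11. ,  33.7,  34.5]), array([-5. , 36.5, 23.1]), array([ 0. , 38.7, 13.6])]
```

Run:
```python
from h import *
import pickle
s=pickle.load(open("c0.pkl","rb"))["scene"]
im=cv2.imread("pics/s2.png"); cv2.imwrite("pics/s2c.png",cv2.resize(im[40:160,400:600],None,fx=4,fy=4))
c=np.array([571.8,221.4,158.6])
def px(cam,uv,x):
    o,d=ray(cam,uv); o=RL.T@(o-c); d=RL.T@d; return (o+d*(x-o[0])/d[0]).round(1)
for uv in [(431.2,300)]: print("scene",[px(s,uv,x) for x in (-11,0,11)])
print(proj(s,c),proj(s,c+[0,0,20]))
```

```text
scene [array([-11. ,   2.3,   6. ]), array([ 0. ,  2.3, 19.7]), array([11. ,  2.2, 33.4])]
[428.86786906 305.56089405] [430.12110004 299.65900879]
```

View pics/s2c.png

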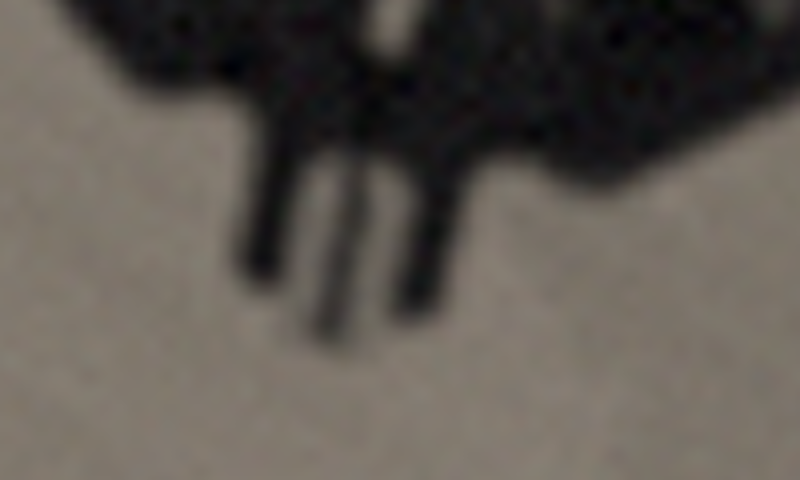

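Emit:
{"fn": "drive_tool", "kwargs": {"deltas": [[60,0.003,0,0,0,0,0],[60,0.006,0,0,0,0,0],[60,0.009,0,0,0,0,0],[60,0.012,0,0,0,0,0],[80,0.012,0,0,0,0,0],[100,0.012,0,0,0,0,0],[130,0.012,0,0,0,0,0],[150,0.012,0,0,0,0,0],[150,0.012,0,0,0,0,0],[150,0.012,0,0,0,0,0]], "squeeze": 60}}

```text
time: 5.85
tool_pos: [639.7, 255.5, 120.0]
tcp_rot: [-9.9, 90.0, 16.9]
ft_force: [-0.7, -0.7, -0.4]
finger_gap: 35.3
```

Run:
```python
from h import *
from bench import snapshot
commit([.012,0,0,0,0,0]); comp()
s=snapshot("scene"); crop(s,395,290,475,350,9,"pics/s5.png")
a=snapshot("wrist"); crop(a,190,270,470,400,2.8,"pics/w5c.png")
comp()
```

```text
t 5.85 tcp [639.7 255.5 120. ] cmd [639.6 255.4 119.8] angerr [ 0.   -0.02 -0.  ] F [-0.7 -0.7 -0.4] gap 35.3 q [ 18.  24.  75.  -0.  81. -99.]
t 5.95 tcp [639.7 255.5 120. ] cmd [639.6 255.4 119.8] angerr [-0.   -0.02 -0.  ] F [ 1.   0.5 -0.5] gap 35.5 q [ 18.  24.  75.   0.  81. -99.]
```

View pics/s5.png

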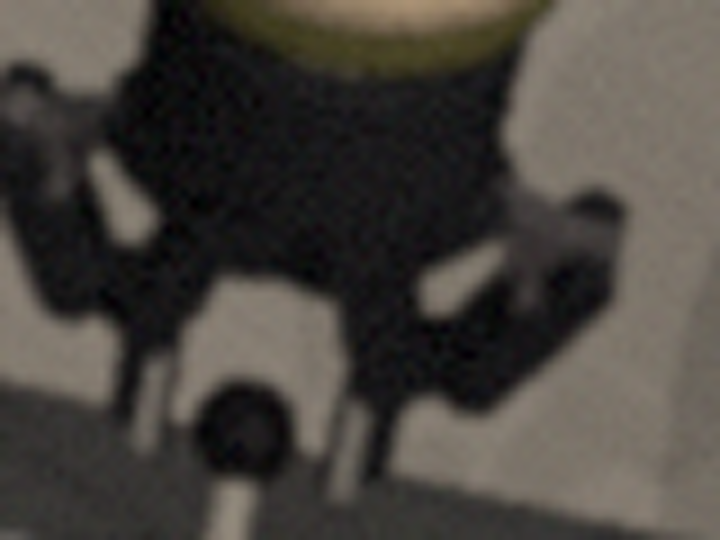

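View pics/w5c.png

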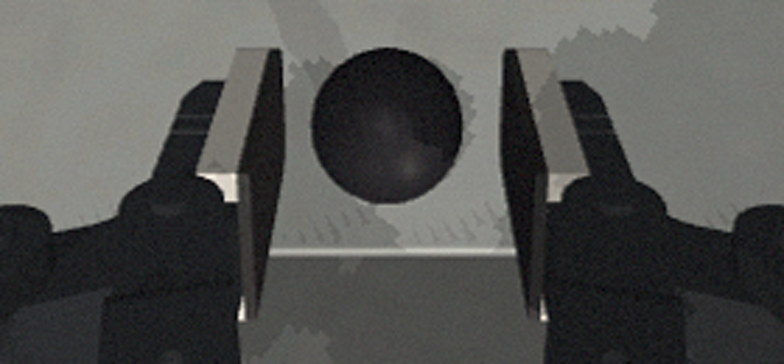

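Emit:
{"fn": "drive_tool", "kwargs": {"deltas": [[150,0.002,0,0,0,0,0],[150,0.005,0,0,0,0,0],[150,0.008,0,0,0,0,0],[150,0.011,0,0,0,0,0],[150,0.012,0,0,0,0,0],[255,0.012,0,0,0,0,0],[255,0.012,0,0,0,0,0],[255,0.012,0,0,0,0,0],[255,0.012,0,0,0,0,0],[255,0.012,0,0,0,0,0]], "squeeze": 60}}

```text
time: 6.78
tool_pos: [639.6, 254.5, 107.3]
tcp_rot: [-140.3, 89.9, -113.5]
ft_force: [1.2, -4.5, -4.1]
finger_gap: 20.8
```

Run:
```python
from h import *
commit([.012,0,0,0,0,0]); comp()
```

```text
t 6.78 tcp [639.6 254.5 107.3] cmd [639.6 255.4 107.8] angerr [ 0.03  0.06 -0.05] F [ 1.2 -4.5 -4.1] gap 20.8 q [ 17.  24.  76.  -0.  80. -99.]
```

Run:
```python
from h import *
from bench import snapshot
s=snapshot("scene"); crop(s,395,290,475,350,9,"pics/s6.png")
a=snapshot("wrist"); crop(a,190,250,470,400,2.8,"pics/w6c.png")
comp()
```

```text
t 6.88 tcp [639.6 254.5 107.3] cmd [639.6 255.4 107.8] angerr [ 0.04  0.06 -0.05] F [ 1.8 -5.1 -2.3] gap 20.8 q [ 17.  24.  76.  -0.  80. -99.]
```

View pics/s6.png

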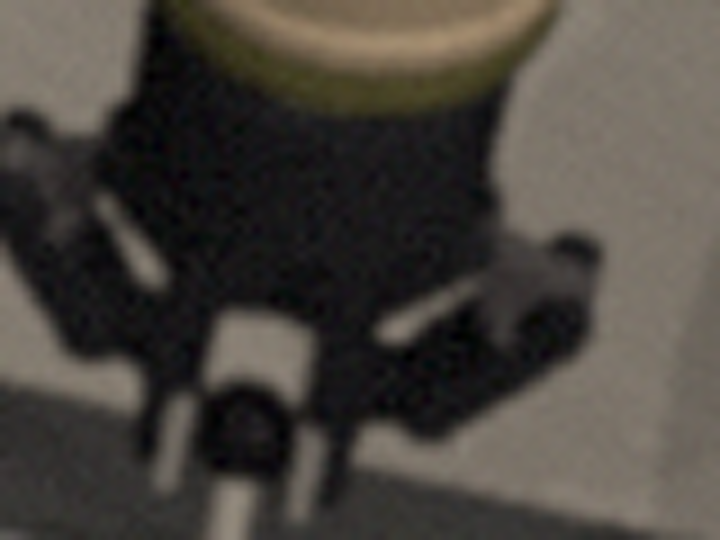

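View pics/w6c.png

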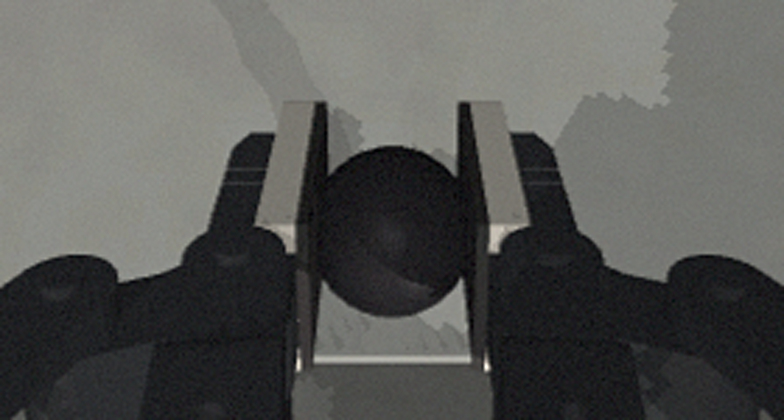

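Emit:
{"fn": "drive_tool", "kwargs": {"deltas": [[255,-0.001,0,-0.002,0,0,0],[255,-0.004,0,-0.006,0,0,0],[255,-0.0075,0,-0.0125,0,0,0],[255,-0.012,0,-0.021,0,0,0],[255,-0.016,0,-0.03,0,0,0],[255,-0.0195,0,-0.041,0,0,0],[255,-0.0225,0,-0.0525,0,0,0],[255,-0.025,0,-0.064,0,0,0],[255,-0.0265,0,-0.0755,0,0,0],[255,-0.0272,0,-0.086,0,0,0]], "squeeze": 70}}

```text
time: 7.72
tool_pos: [562.2, 216.6, 135.0]
tcp_rot: [95.0, 90.0, 121.8]
ft_force: [0.6, -0.2, 0.2]
finger_gap: 0.2
```

Run:
```python
from h import *
commit([-.0272,0,-.086,0,0,0]); comp()
```

```text
t 7.72 tcp [562.2 216.6 135. ] cmd [562.8 216.7 135. ] angerr [0.01 0.   0.04] F [ 0.6 -0.2  0.2] gap 0.2 q [  16.   10.   90.    0.   80. -101.]
```

Run:
```python
from h import *
p,R=getc(); print(W2L(p)); plan(L2W([50,-50,175]))
```

```text
[-93.7735371    1.04953607 134.992     ]
delta [-0.04   -0.051   0.1438] rot [0. 0. 0.] dist 0.158 ang 0.0
```

Emit:
{"fn": "drive_tool", "kwargs": {"deltas": [[255,-0.02,-0.006,0.004,0,0,0],[255,-0.035,-0.015,0.018,0,0,0],[255,-0.04,-0.026,0.038,0,0,0],[255,-0.04,-0.037,0.062,0,0,0],[255,-0.04,-0.046,0.086,0,0,0],[255,-0.04,-0.051,0.11,0,0,0],[255,-0.04,-0.051,0.13,0,0,0],[255,-0.04,-0.051,0.141,0,0,0],[255,-0.04,-0.051,0.144,0,0,0],[255,-0.04,-0.051,0.144,0,0,0]]}}

```text
time: 8.55
tool_pos: [714.6, 236.8, 174.7]
tcp_rot: [85.2, 90.0, 112.1]
ft_force: [0.4, 0.2, 0.4]
finger_gap: 0.1
```

Run:
```python
from h import *
from bench import snapshot
commit([-.04,-.051,.144,0,0,0]); s=comp(); print(W2L(s["tool_pos"]))
a=snapshot("wrist"); save("pics/w7.png",a)
c=comp()["tool_pos"]
for z in (0,25): print(proj(a,c+[0,0,z]), proj(a,c+[0,0,z]+RL@[-11,0,0]))
s=snapshot("scene"); crop(s,310,230,510,430,3,"pics/s7.png")
```

```text
t 8.55 tcp [714.6 236.8 174.7] cmd [714.4 236.1 175. ] angerr [-0.03 -0.    0.03] F [0.4 0.2 0.4] gap 0.1 q [  14.   32.   58.    0.   90. -102.]
[ 50.7242641  -49.41088249 174.69658439]
t 8.6 tcp [714.1 236.4 174.9] cmd [714.4 236.1 175. ] angerr [-0.03  0.01  0.02] F [-0.3  0.6 -0.1] gap -0.1 q [  14.   32.   58.    0.   90. -102.]
[326.96813468 281.5186838 ] [326.92875325 262.08986236]
[326.55473675 305.58554046] [326.50036886 283.74493429]
```

View pics/w7.png

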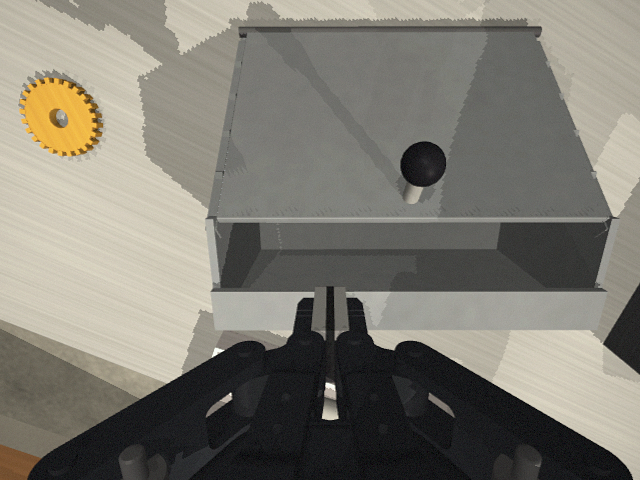

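View pics/s7.png

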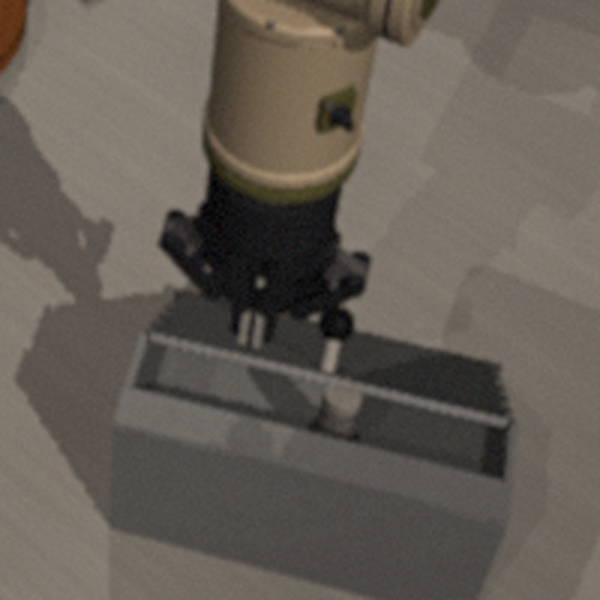

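Emit:
{"fn": "drive_tool", "kwargs": {"deltas": [[255,0.008,0,0,0,0,0],[255,0.02,0,0,0,0,0],[255,0.034,0,0,0,0,0],[255,0.048,0,0,0,0,0],[255,0.062,0,0,0,0,0],[255,0.074,0,0,0,0,0],[255,0.083,0,0,0,0,0],[255,0.087,0,0,0,0,0],[255,0.087,0,-0.004,0,0,0],[255,0.087,0,-0.01,0,0,0]]}}

```text
time: 9.48
tool_pos: [705.7, 231.7, 88.1]
tcp_rot: [-5.6, 89.9, 21.2]
ft_force: [6.7, 3.8, 5.9]
finger_gap: 0.2
```

Run:
```python
from h import *
from bench import snapshot
commit([.087,0,-.01,0,0,0]); s=comp(); print(W2L(s["tool_pos"]))
s=snapshot("scene"); crop(s,310,230,510,430,3,"pics/s8.png")
```

```text
t 9.48 tcp [705.7 231.7  88.1] cmd [705.4 231.5  88. ] angerr [-0.01 -0.05 -0.01] F [6.7 3.8 5.9] gap 0.2 q [  14.   34.   66.    0.   81. -103.]
[ 40.53588336 -49.96001142  88.1417969 ]
```

View pics/s8.png

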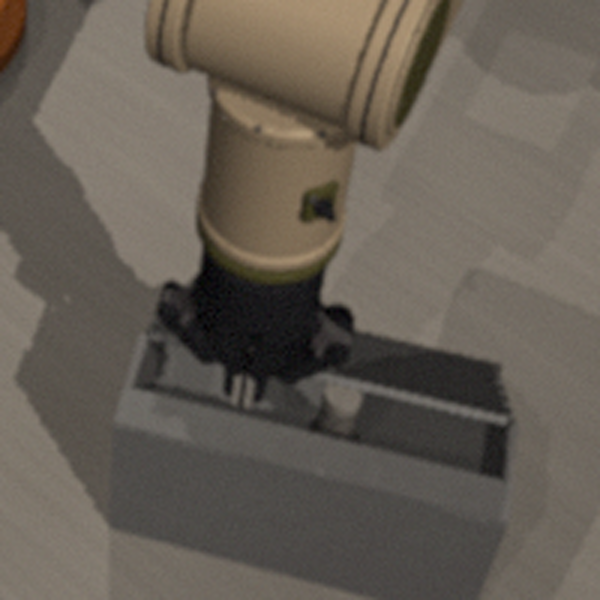

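Emit:
{"fn": "drive_tool", "kwargs": {"deltas": [[255,-0.001,0,-0.007,0,0,0],[255,-0.003,0,-0.016,0,0,0],[255,-0.006,0,-0.027,0,0,0],[255,-0.009,0,-0.038,0,0,0],[255,-0.012,0,-0.049,0,0,0],[255,-0.016,0,-0.061,0,0,0],[255,-0.02,0,-0.073,0,0,0],[255,-0.024,0,-0.085,0,0,0],[255,-0.028,0,-0.097,0,0,0],[255,-0.032,0,-0.108,0,0,0]]}}

```text
time: 10.37
tool_pos: [611.7, 183.4, 125.5]
tcp_rot: [-14.0, 89.5, 12.8]
ft_force: [1.1, 0.0, 1.6]
finger_gap: -0.2
```

Run:
```python
from h import *
from bench import snapshot
commit([-.032,0,-.108,0,0,0]); s=comp(); print(W2L(s["tool_pos"]))
s=snapshot("scene"); crop(s,310,230,510,430,3,"pics/s9.png")
```

```text
t 10.37 tcp [611.7 183.4 125.5] cmd [609.  182.9 120. ] angerr [-0.01 -0.53 -0.13] F [1.1 0.  1.6] gap -0.2 q [  12.   16.   85.    0.   79. -105.]
[-65.12327405 -50.64197419 125.52892299]
```

View pics/s9.png

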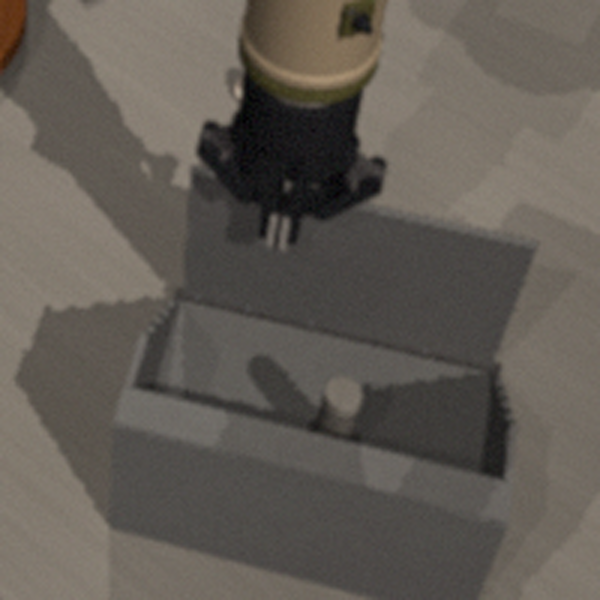

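Emit:
{"fn": "drive_tool", "kwargs": {"deltas": [[255,-0.002,0,-0.011,0,0,0],[255,-0.004,0,-0.022,0,0,0],[255,-0.005,0,-0.033,0,0,0],[255,-0.005,0,-0.042,0,0,0],[255,-0.005,0,-0.048,0,0,0],[255,-0.01,0,-0.05,0,0,0],[200,-0.03,0.005,-0.046,0,0,0],[100,-0.055,0.02,-0.03,0,0,0],[60,-0.08,0.04,-0.005,0,0,0],[60,-0.1,0.06,0.025,0,0,0]]}}

```text
time: 11.25
tool_pos: [605.1, 248.2, 223.6]
tcp_rot: [-11.1, 89.8, 15.6]
ft_force: [0.3, -0.3, 1.5]
finger_gap: 48.2
```

Run:
```python
from h import *
from bench import snapshot
commit([-.1,.06,.025,0,0,0]); s=comp(); print(W2L(s["tool_pos"]))
s=snapshot("scene"); crop(s,310,230,510,430,3,"pics/s10.png")
t=snapshot("top"); crop(t,50,110,250,290,4,"pics/t10.png")
import pickle; pickle.dump({"scene":s,"top":t},open("c1.pkl","wb"))
```

```text
t 11.25 tcp [605.1 248.2 223.6] cmd [604.3 247.7 220. ] angerr [ 0.09 -0.17 -0.03] F [ 0.3 -0.3  1.5] gap 48.2 q [ 18.  15.  75.  -0.  90. -99.]
[-41.79141995  10.12916711 223.64084594]
```

View pics/s10.png

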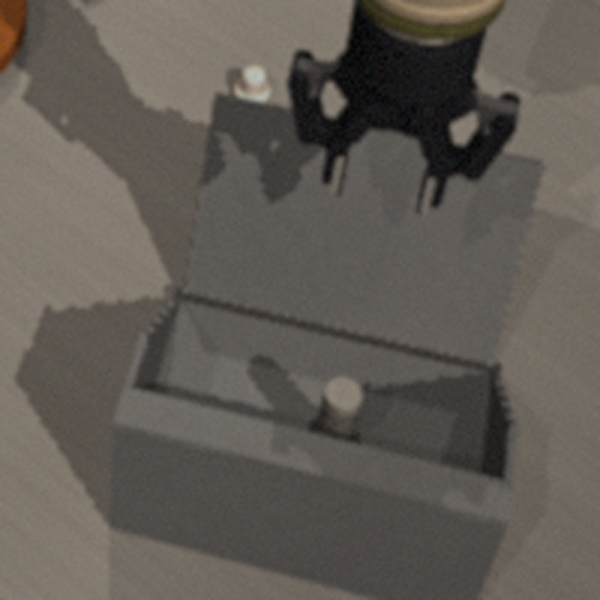

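View pics/t10.png

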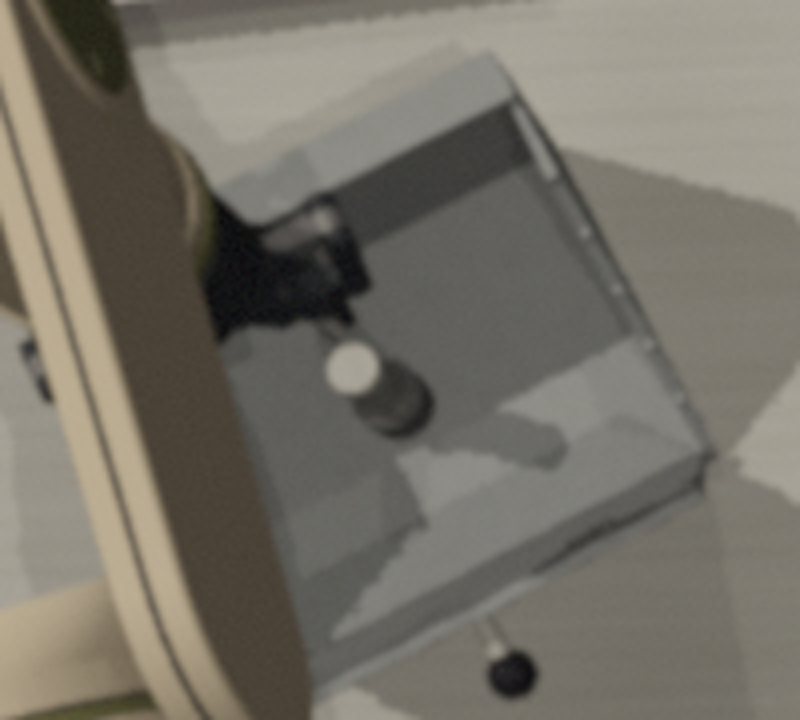

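Run:
```python
from h import *
import pickle
d=pickle.load(open("c1.pkl","rb")); T=d["top"];S=d["scene"]
g=cv2.cvtColor(T["frame"],cv2.COLOR_BGR2GRAY)[193:212,128:148]; print(g[::2,::2])
m=(g>150).astype(np.uint8); M=cv2.moments(m,True); print(M["m00"],np.sqrt(M["m00"]/np.pi))
tu=(128+M["m10"]/M["m00"],193+M["m01"]/M["m00"]); print(tu)
su=(310+343/3-.3,230+390/3-.3)
print("top",onz(T,tu,91)); print("scene",onz(S,su,91)); p,e=tri([(T,tu),(S,su)]); print(p,e,W2L(p))
c=sum([onz(T,tu,91),onz(S,su,91)])/2; print(c,W2L(c))
# mouth dark disc base
print("base",onz(T,(50+397/4-.4,110+402/4-.4),34))
crop(S,405,340,445,380,15,"pics/s10c.png")
```

```text
[[ 89  67  63  78  75  76  80  88  94  94]
 [ 93  80  74  76 101 111 101  84  89  94]
 [ 91  85  90 133 154 157 156 127  84  88]
 [ 94  92 124 161 162 162 163 159 104  74]
 [ 94  97 148 163 164 163 162 164 120  56]
 [ 93  97 148 164 164 162 162 161 112  57]
 [ 95  94 130 160 164 163 160 140  83  56]
 [ 94  94 100 130 146 146 128  90  59  52]
 [ 96  94  94  95  90  78  64  55  53  56]
 [ 94  94  94  93  93  71  54  55  52  52]]
90.0 5.352372348458314
(137.64444444444445, 201.6)
top [645.34059249 273.1882011   91.        ]
scene [644.07410762 272.15462569  91.        ]
[644.95603553 272.63333046  92.57802773] [0.05591009010233231, 0.05591009010221923] [ 4.77342635 13.98308092 92.57802773]
[644.70735006 272.6714134   91.        ] [ 4.56862397 14.1291999  91.        ]
base [641.0915752  267.11418706  34.        ]
```

View pics/s10c.png

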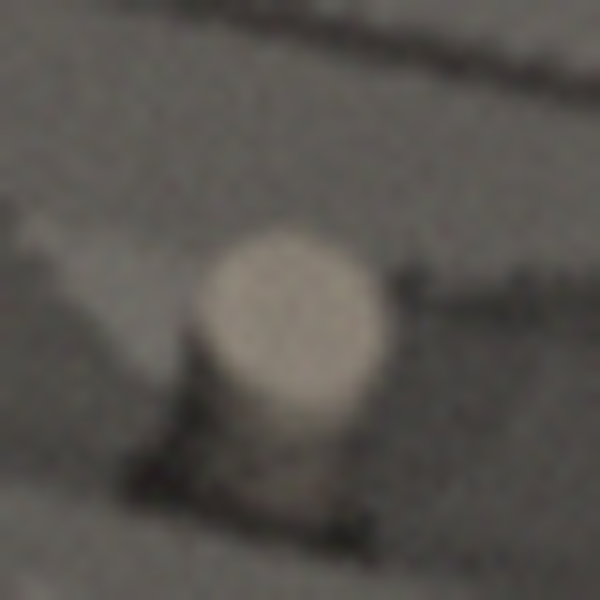

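Run:
```python
from h import *
import pickle
d=pickle.load(open("c1.pkl","rb")); S=d["scene"]
im=cv2.imread("pics/s7.png"); cv2.imwrite("pics/s7c.png",cv2.resize(im[200:380,140:390],None,fx=3.2,fy=3.2,interpolation=cv2.INTER_CUBIC))
c=np.array([714.2,236.3,174.9])
for z in (0,28):
  for x in (-11,0,11): print(z,x,((proj(S,c+RL@[x,0,z])-[310,230])*3-[140,200])*3.2)
```

```text
0 -11 [353.46342904 451.87724719]
0 0 [342.33866437 497.01810621]
0 11 [331.05974322 542.78448465]
28 -11 [365.18676627 372.90712552]
28 0 [353.92836644 418.36998043]
28 11 [342.51090972 464.4751273 ]
```

View pics/s7c.png

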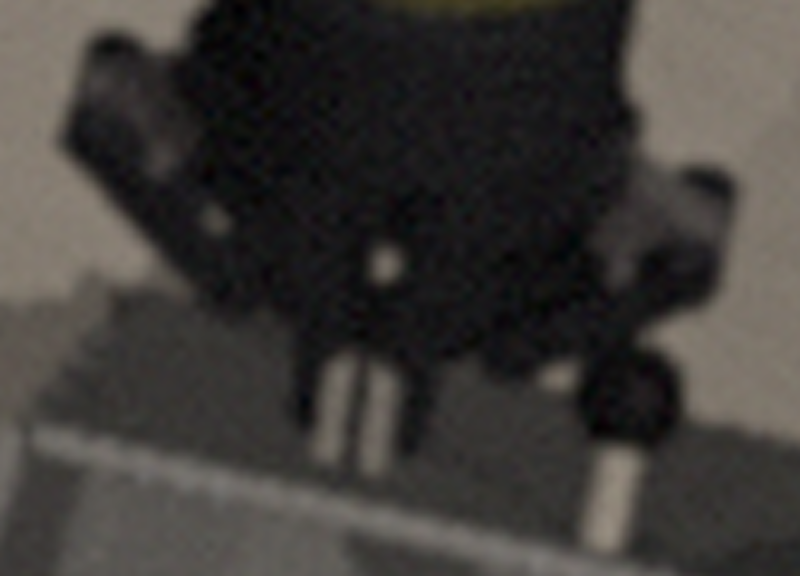

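Run:
```python
from h import *
p,R=getc(); print(W2L(p)); plan([645,272.8,130])
```

```text
[-42.77312645  10.04720877 219.992     ]
delta [0.09   0.0041 0.0477] rot [0. 0. 0.] dist 0.102 ang 0.0
```

Emit:
{"fn": "drive_tool", "kwargs": {"deltas": [[60,0.002,0.001,0.008,0,0,0],[60,0.01,0.001,0.02,0,0,0],[60,0.025,0.002,0.033,0,0,0],[60,0.042,0.004,0.043,0,0,0],[60,0.06,0.004,0.048,0,0,0],[60,0.076,0.004,0.048,0,0,0],[60,0.087,0.004,0.048,0,0,0],[60,0.09,0.004,0.048,0,0,0],[60,0.09,0.004,0.048,0,0,0],[60,0.09,0.004,0.048,0,0,0]], "squeeze": 20}}

```text
time: 12.18
tool_pos: [645.5, 272.6, 130.7]
tcp_rot: [-17.0, 90.0, 9.8]
ft_force: [-0.3, 0.0, -0.2]
finger_gap: 65.2
```

Run:
```python
from h import *
from bench import snapshot
commit([.09,.004,.048,0,0,0]); s=comp()
a=snapshot("wrist"); save("pics/w11.png",a); comp()
print(proj(a,[645,272.8,91]))
s=snapshot("scene"); crop(s,340,270,480,410,4,"pics/s11.png")
```

```text
t 12.18 tcp [645.5 272.6 130.7] cmd [645.3 272.9 130. ] angerr [ 0.02 -0.03 -0.01] F [-0.3  0.  -0.2] gap 65.2 q [ 19.  25.  72.  -0.  83. -98.]
t 12.23 tcp [646.  272.8 131.5] cmd [645.3 272.9 130. ] angerr [ 0.02 -0.1  -0.02] F [ 0.4 -0.2  0.4] gap 65.1 q [ 19.  25.  72.  -0.  83. -98.]
[328.36947544 254.1074075 ]
```

View pics/w11.png

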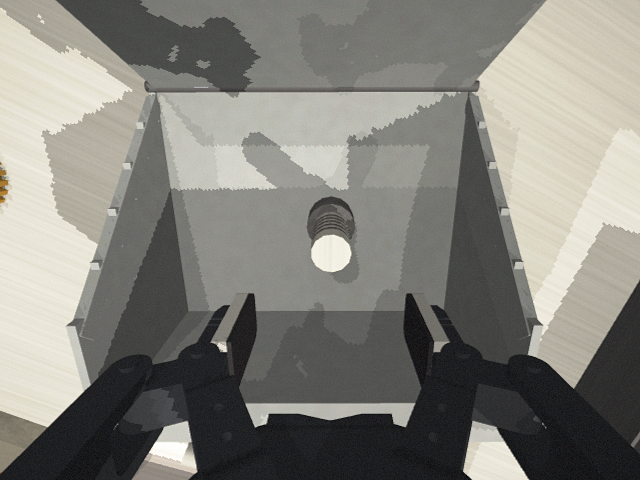

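View pics/s11.png

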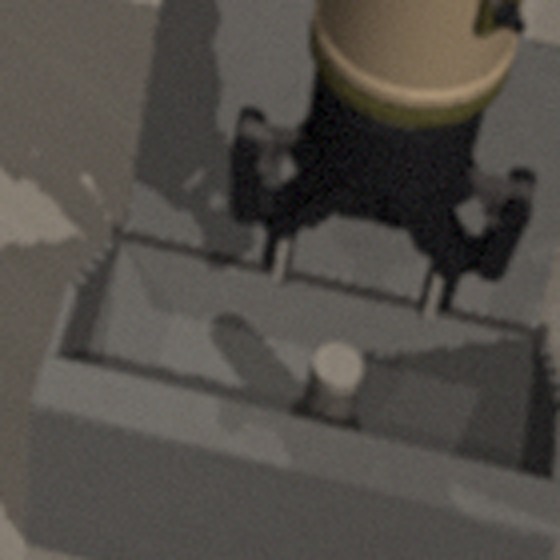

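Emit:
{"fn": "drive_tool", "kwargs": {"deltas": [[60,0.008,0.0005,0,0,0,0],[60,0.022,0.001,0,0,0,0],[60,0.038,0.001,0,0,0,0],[60,0.054,0.001,0,0,0,0],[60,0.07,0.001,0,0,0,0],[60,0.084,0.001,0,0,0,0],[60,0.095,0.001,0,0,0,0],[60,0.102,0.001,0,0,0,0],[60,0.105,0.001,0,0,0,0],[60,0.105,0.001,0,0,0,0]], "squeeze": 20}}

```text
time: 13.12
tool_pos: [644.5, 273.7, 24.1]
tcp_rot: [171.3, 89.9, -161.9]
ft_force: [0.5, 0.4, -0.8]
finger_gap: 65.5
```

Run:
```python
from h import *
from bench import snapshot
commit([.105,.001,0,0,0,0]); s=comp()
a=snapshot("wrist"); save("pics/w12.png",a); comp()
s=snapshot("scene"); crop(s,380,310,460,390,8,"pics/s12.png")
```

```text
t 13.12 tcp [644.5 273.7  24.1] cmd [644.9 273.8  25. ] angerr [0.   0.06 0.01] F [ 0.5  0.4 -0.8] gap 65.5 q [ 19.  31.  77.   0.  73. -98.]
t 13.17 tcp [645.1 273.9  25.2] cmd [644.9 273.8  25. ] angerr [-0.   -0.01 -0.  ] F [ 0.6 -0.8  0.3] gap 65.3 q [ 19.  31.  76.   0.  73. -98.]
```

View pics/w12.png

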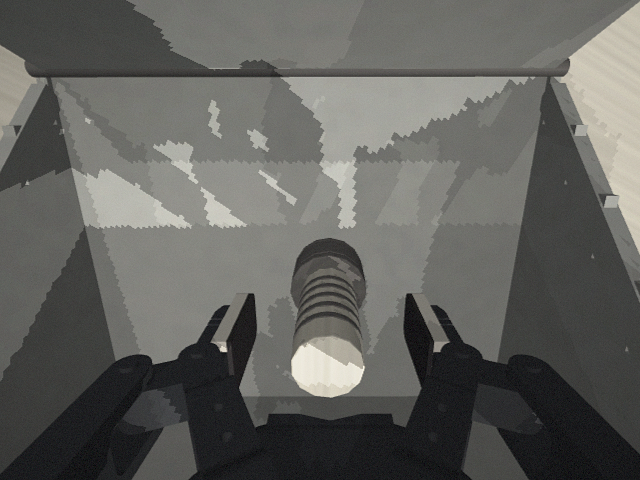

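View pics/s12.png

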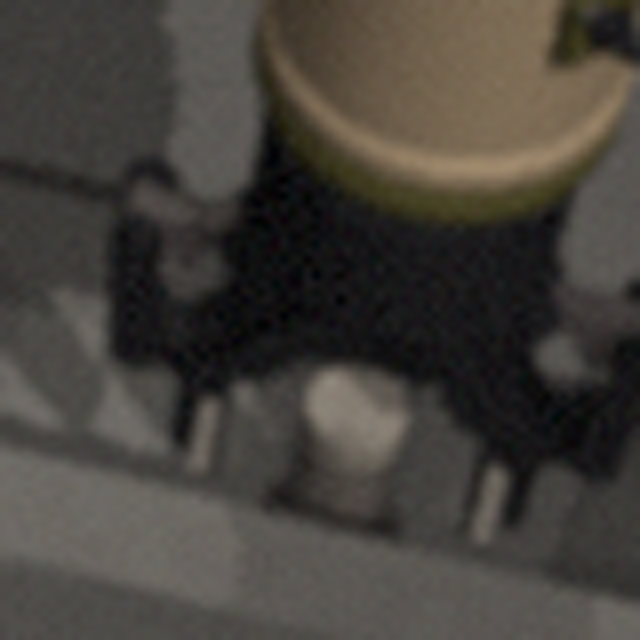

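Emit:
{"fn": "drive_tool", "kwargs": {"deltas": [[100,0,0,0,0,0,0],[140,0,0,0,0,0,0],[170,0,0,0,0,0,0],[200,0,0,0,0,0,0],[255,0,0,0,0,0,0],[255,0,0,0,0,0,0],[255,0,0,0,0,0,0],[255,0,0,0,0,0,0],[255,0,0,0,0,0,0],[255,0,0,0,0,0,0]], "squeeze": 30}}

```text
time: 14.05
tool_pos: [645.5, 273.9, 25.8]
tcp_rot: [-9.2, 89.9, 17.6]
ft_force: [-0.1, 0.2, 5.0]
finger_gap: 25.3
```

Run:
```python
from h import *
from bench import snapshot
s=comp()
a=snapshot("wrist"); crop(a,190,200,470,410,2.8,"pics/w13.png"); comp()
s=snapshot("scene"); crop(s,380,310,460,390,8,"pics/s13.png")
```

```text
t 14.05 tcp [645.5 273.9  25.8] cmd [644.9 273.8  25. ] angerr [ 0.   -0.07 -0.01] F [-0.1  0.2  5. ] gap 25.3 q [ 19.  31.  76.  -0.  73. -98.]
t 14.1 tcp [645.4 273.9  25.8] cmd [644.9 273.8  25. ] angerr [ 0.   -0.07 -0.01] F [-0.6 -1.4  5.6] gap 25.3 q [ 19.  31.  76.  -0.  73. -98.]
```

View pics/w13.png

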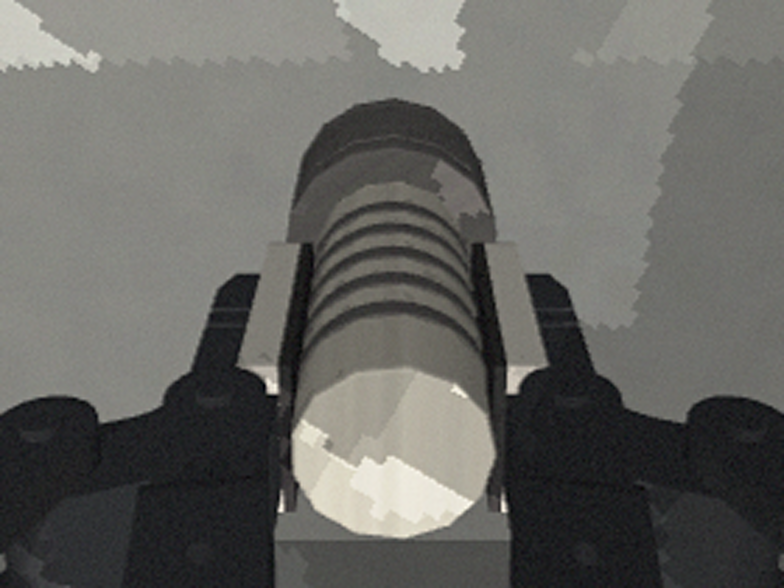

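View pics/s13.png

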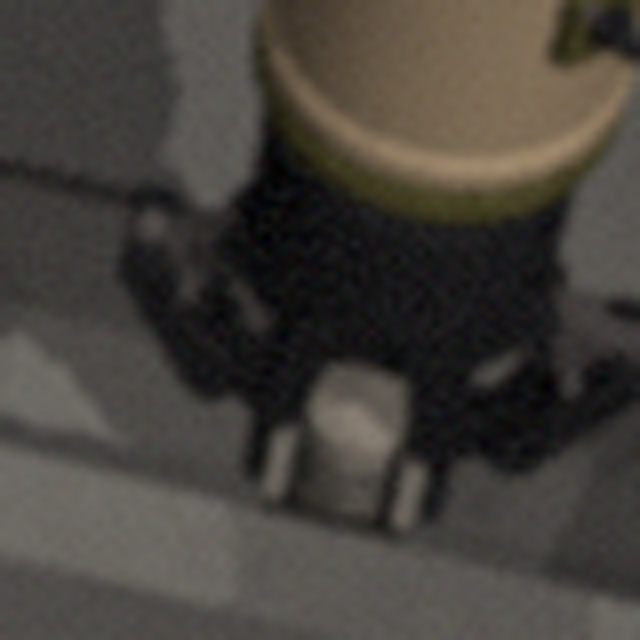

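Emit:
{"fn": "drive_tool", "kwargs": {"deltas": [[255,0,0,0,0,0,0],[255,0,0,0,0,0,0],[255,-0.006,0,0,0,0,0],[255,-0.022,0,0,0,0,0],[255,-0.048,0,0,0,0,0],[255,-0.08,0,0,0,0,0],[255,-0.115,0,0,0,0,0],[255,-0.15,0,-0.005,0,0,0],[255,-0.18,-0.01,-0.02,0,0,0],[255,-0.2,-0.02,-0.045,0,0,0]], "squeeze": 80}}

```text
time: 14.98
tool_pos: [614.8, 236.4, 228.4]
tcp_rot: [-7.6, 89.8, 19.3]
ft_force: [0.3, 0.4, -1.6]
finger_gap: 24.5
```

Run:
```python
from h import *
commit([-.2,-.02,-.045,0,0,0]); s=comp(); p,R=getc(); print(W2L(p))
plan(L2W([-218,-50,225]),Rdown(26.8))
```

```text
t 14.98 tcp [614.8 236.4 228.4] cmd [613.7 235.6 225. ] angerr [-0.07 -0.22 -0.03] F [ 0.3  0.4 -1.6] gap 24.5 q [  17.   16.   73.    0.   90. -100.]
[-39.77381095  -4.95292812 224.992     ]
delta [-0.     -0.0451 -0.1782] rot [1.5708 0.     0.    ] dist 0.184 ang 90.0
```

Emit:
{"fn": "drive_tool", "kwargs": {"deltas": [[255,0,-0.004,-0.024,0.1,0,0],[255,0,-0.011,-0.052,0.22,0,0],[255,0,-0.018,-0.081,0.34,0,0],[255,0,-0.025,-0.11,0.46,0,0],[255,0,-0.032,-0.138,0.58,0,0],[255,0,-0.038,-0.16,0.7,0,0],[255,0,-0.043,-0.173,0.82,0,0],[255,0,-0.045,-0.178,0.94,0,0],[255,0.005,-0.045,-0.178,1.06,0,0],[255,0.015,-0.045,-0.178,1.18,0,0]]}}

```text
time: 15.82
tool_pos: [475.3, 114.9, 211.0]
tcp_rot: [48.4, 89.9, 7.2]
ft_force: [-0.7, 0.9, -1.2]
finger_gap: 24.5
```

Run:
```python
from h import *
from bench import snapshot
commit([.015,-.045,-.178,1.18,0,0]); s=comp(); print(W2L(s["tool_pos"]))
plan(L2W([-218,-50,145]),Rdown(26.8))
s=snapshot("scene"); crop(s,310,230,510,430,3,"pics/s14.png")
t=snapshot("top"); crop(t,50,110,290,290,3.2,"pics/t14.png")
```

```text
t 15.82 tcp [475.3 114.9 211. ] cmd [475.1 115.2 210. ] angerr [ 0.38 -0.08  0.09] F [-0.7  0.9 -1.2] gap 24.5 q [  8. -10. 102.  -0.  88. -41.]
[-217.76723678  -50.31518449  211.00577728]
delta [ 0.065  -0.0002 -0.    ] rot [0.3908 0.     0.    ] dist 0.065 ang 22.4
```

View pics/s14.png

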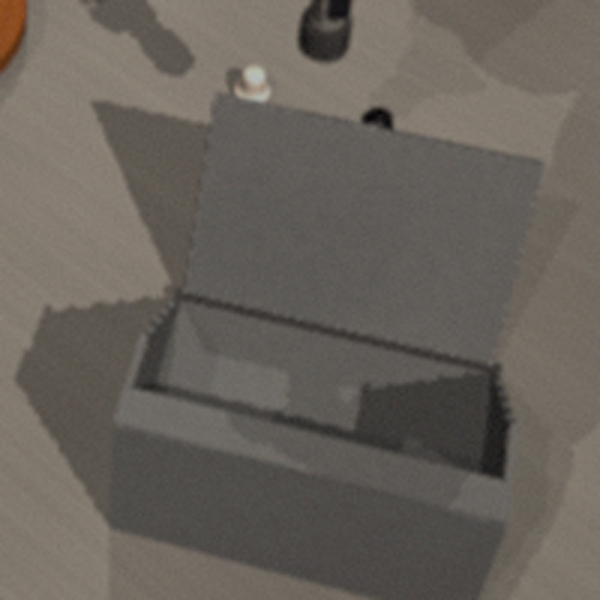

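View pics/t14.png

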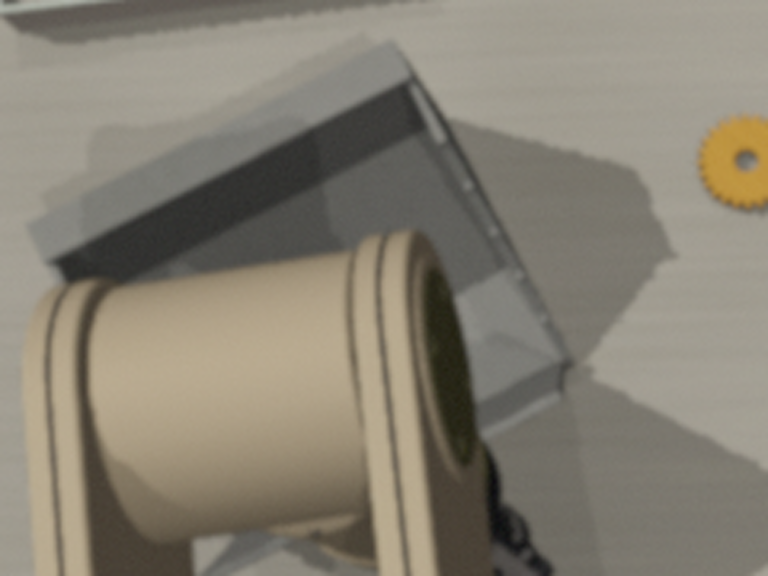

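Emit:
{"fn": "drive_tool", "kwargs": {"deltas": [[255,0.01,0,0,0.1,0,0],[255,0.026,0,0,0.2,0,0],[255,0.043,0,0,0.3,0,0],[255,0.057,0,0,0.391,0,0],[255,0.064,0,0,0.391,0,0],[255,0.065,0.0074,0.003,0.391,0,0],[255,0.065,0.0185,0.0076,0.391,0,0],[255,0.065,0.0277,0.0114,0.391,0,0],[255,0.065,0.0351,0.0145,0.391,0,0],[255,0.065,0.0425,0.0175,0.391,0,0]]}}

```text
time: 16.75
tool_pos: [517.6, 136.5, 146.3]
tcp_rot: [70.6, 89.9, 7.6]
ft_force: [-1.0, -1.2, -0.9]
finger_gap: 24.6
```

Run:
```python
from h import *
from bench import snapshot
commit([.065,.0425,.0175,.391,0,0]); s=comp(); print(W2L(s["tool_pos"]))
s=snapshot("scene"); crop(s,340,200,480,340,4,"pics/s15.png")
p,R=getc(); print(W2L(p),R.round(3))
```

```text
t 16.75 tcp [517.6 136.5 146.3] cmd [516.2 136.  145. ] angerr [-0.2  -0.03  0.08] F [-1.  -1.2 -0.9] gap 24.6 q [  9.  -1. 100.  -0.  80. -18.]
[-170.28081428  -50.12625332  146.25920229]
[-171.81392396  -49.93820293  144.992     ] [[ 0.     0.893  0.451]
 [ 0.     0.451 -0.893]
 [-1.     0.     0.   ]]
```

View pics/s15.png

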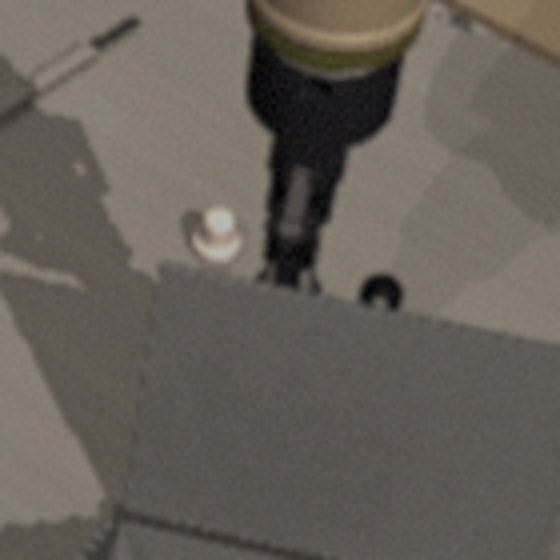

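Emit:
{"fn": "drive_tool", "kwargs": {"deltas": [[255,-0.001,0.007,0,0,0,0],[255,-0.002,0.014,0,0,0,0],[255,-0.003,0.021,0,0,0,0],[255,-0.005,0.028,0,0,0,0],[255,-0.007,0.035,0,0,0,0],[255,-0.009,0.041,0,0,0,0],[255,-0.011,0.047,0,0,0,0],[255,-0.012,0.052,0,0,0,0],[255,-0.013,0.056,0,0,0,0],[255,-0.014,0.059,0,0,0,0]]}}

```text
time: 17.63
tool_pos: [569.3, 162.8, 159.1]
tcp_rot: [74.0, 90.0, 10.8]
ft_force: [-0.1, -0.6, -1.4]
finger_gap: 24.5
```

Run:
```python
from h import *
from bench import snapshot
commit([-.014,.059,0,0,0,0]); s=comp(); print(W2L(s["tool_pos"]))
s=snapshot("scene"); crop(s,310,230,510,430,3,"pics/s16.png")
a=snapshot("wrist"); save("pics/w16.png",a)
```

```text
t 17.63 tcp [569.3 162.8 159.1] cmd [568.8 162.5 159. ] angerr [-0. -0.  0.] F [-0.1 -0.6 -1.4] gap 24.5 q [ 11.   8.  90.  -0.  82. -16.]
[-112.31500185  -49.95691591  159.0780905 ]
```

View pics/s16.png

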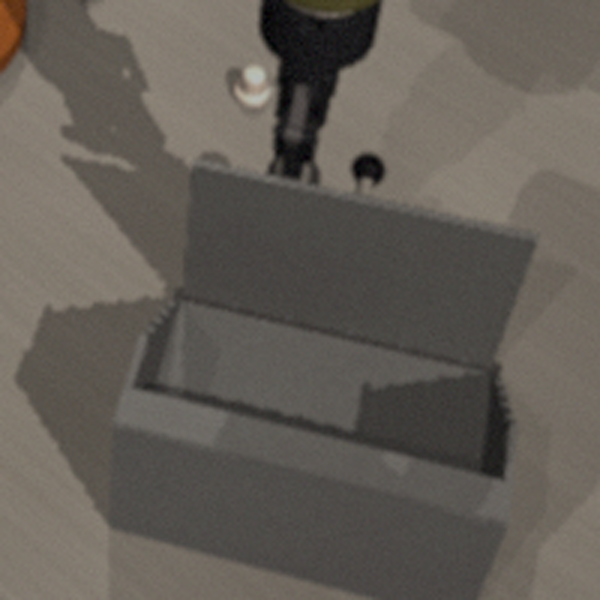

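View pics/w16.png

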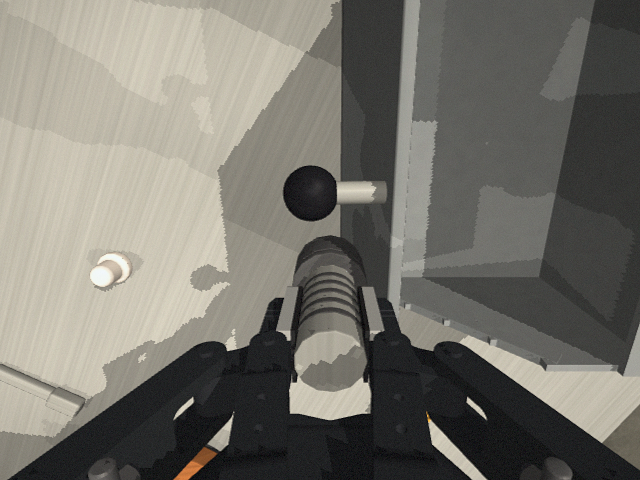

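Emit:
{"fn": "drive_tool", "kwargs": {"deltas": [[255,0.001,0.006,0,0,0,0],[255,0.002,0.012,0,0,0,0],[255,0.002,0.018,0,0,0,0],[255,0.002,0.02,0,0,0,0],[255,0.002,0.02,0,0,0,0],[255,0.002,0.02,0,0,0,0],[255,0,0.018,0,0,0,0],[255,-0.01,0.01,0,0,0,0],[255,-0.03,0,0,0,0,0],[255,-0.05,-0.01,0,0,0,0]]}}

```text
time: 18.57
tool_pos: [558.5, 157.6, 208.5]
tcp_rot: [-104.8, 89.9, -168.0]
ft_force: [0.6, -0.6, -1.1]
finger_gap: 24.6
```

Run:
```python
from h import *
from bench import snapshot
commit([-.05,-.01,0,0,0,0]); s=comp(); print(W2L(s["tool_pos"]))
s=snapshot("scene"); crop(s,310,230,510,430,3,"pics/s17.png")
t=snapshot("top"); crop(t,340,190,450,290,7,"pics/t17.png")
import pickle; pickle.dump({"scene":s,"top":t},open("c2.pkl","wb"))
crop(s,210,170,340,280,6,"pics/s17m.png")
```

```text
t 18.57 tcp [558.5 157.6 208.5] cmd [559.9 158.  209. ] angerr [-0.    0.04 -0.14] F [ 0.6 -0.6 -1.1] gap 24.6 q [ 11.   5.  88.  -0.  87. -16.]
[-124.25066724  -49.71871971  208.52508812]
```

View pics/s17.png

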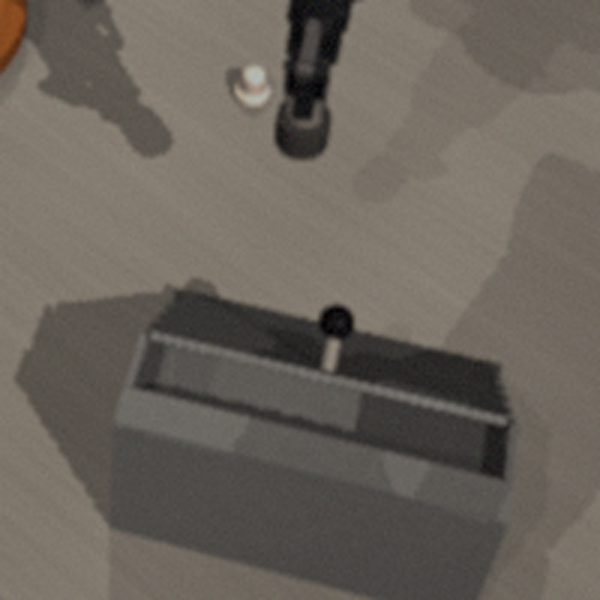

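View pics/t17.png

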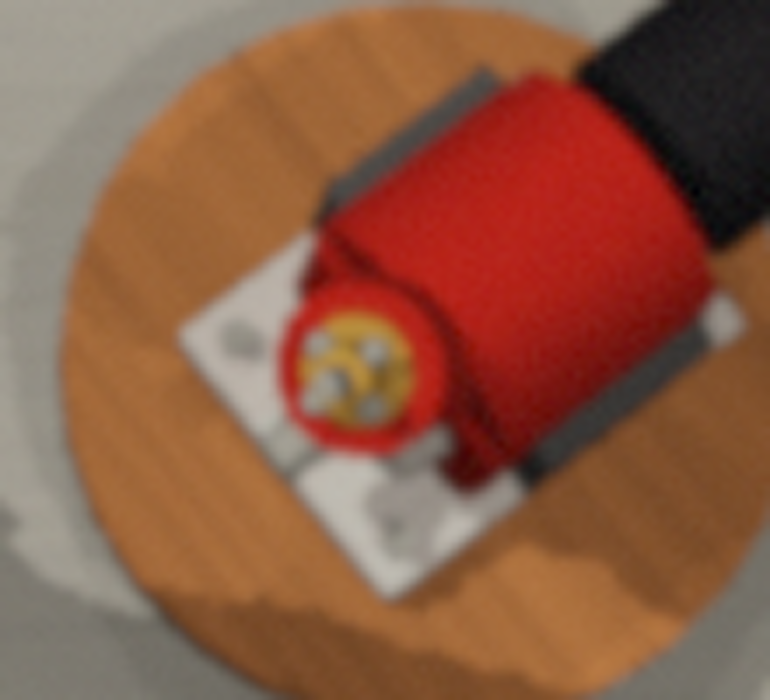

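Run:
```python
from h import *
import pickle
d=pickle.load(open("c2.pkl","rb")); T=d["top"];S=d["scene"]
g=lambda x,y:(340+x/7-.43,190+y/7-.43)
# plate corners (z~? plate top) in top crop t17
for z in (25,35):
    A=onz(T,g(180,333),z);B=onz(T,g(390,600),z);C=onz(T,g(745,320),z)
    e=B-A;f=C-B
    print(z,np.linalg.norm(e),np.linalg.norm(f),np.degrees(np.arctan2(e[1],e[0])),np.degrees(np.arctan2(f[1],f[0])))
# orange mask for turntable
hsv=cv2.cvtColor(T["frame"],cv2.COLOR_BGR2HSV)
m=((hsv[...,0]<18)&(hsv[...,0]>6)&(hsv[...,1]>110)).astype(np.uint8); m[:, :330]=0; m[:,480:]=0; m[:170]=0;m[310:]=0
c=np.vstack(cv2.findContours(m,cv2.RETR_EXTERNAL,cv2.CHAIN_APPROX_NONE)[0]); h=cv2.convexHull(c)
print("tt ellipse",cv2.fitEllipse(h), cv2.minEnclosingCircle(h))
(u,v),r=cv2.minEnclosingCircle(h)
for z in (15,20,25): print(z,onz(T,(u,v),z),"rad",r*np.linalg.norm(onz(T,(u,v),z)-onz(T,(u+1,v),z)))
b=onz(T,g(365,366),165); bs=onz(S,(210+492/6-.4,170+160/6-.4),165); print("boss",b,bs,tri([(T,g(365,366)),(S,(210+492/6-.4,170+160/6-.4))]))
```

```text
25 101.27929836136012 137.35553995192123 -144.37447504612743 -53.56049656769936
35 100.45311849564236 136.23507028646034 -144.37447504612743 -53.56049656769938
tt ellipse ((400.7758483886719, 241.9051055908203), (102.60311889648438, 105.12418365478516), 114.78468322753906) ((401.0555419921875, 241.38888549804688), 52.59010314941406)
15 [ 562.46272728 -264.79290983   15.        ] rad 111.08074752516853
20 [ 561.56387268 -264.12559292   20.        ] rad 110.63134618712249
25 [ 560.66501808 -263.45827601   25.        ] rad 110.1819448490796
boss [ 535.09556396 -227.39467233  165.        ] [ 532.96536301 -226.10269288  165.        ] (array([ 534.19753889, -226.37319472,  165.95635773]), [1.1404066589308561, 1.1404066589308504])
```

View pics/s17m.png

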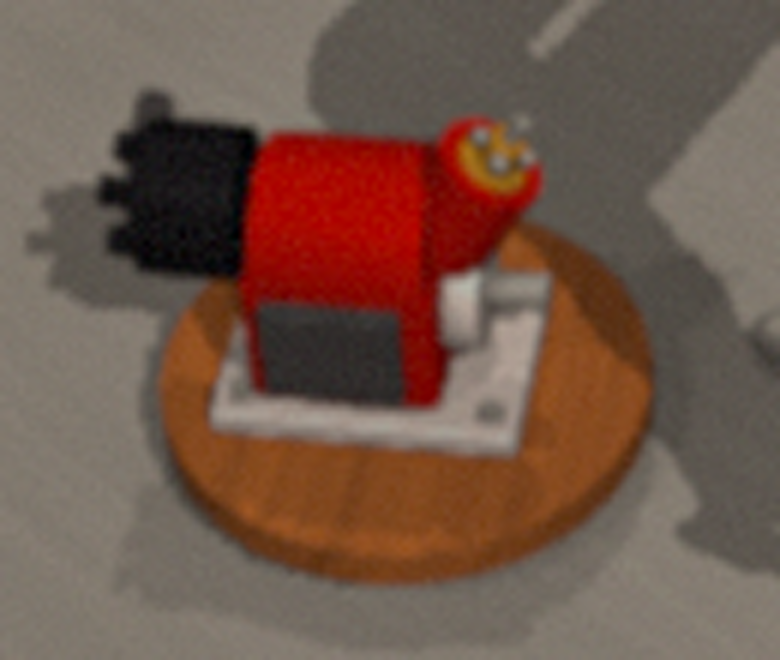

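```bash
cat >> h.py <<'E'
MY=-54.; MX=np.array([np.cos(np.radians(MY)),np.sin(np.radians(MY)),0]); NZ=np.cos(np.pi/6)*np.array([0,0,1.])-.5*MX
P0=np.array([534.6,-227.,165.])
def Rnip():
    x=-NZ; y=np.array([-MX[1],MX[0],0]); return np.stack([x,y,np.cross(x,y)],1)
def tgt(h,p0=None,L=19.8,dz=0.): # mouth height h above face; TCP
    R=Rnip(); return (P0 if p0 is None else p0)+NZ*(h+L)-R[:,2]*dz
E
python3 - <<'E'
from h import *
print(tgt(60),Rnip().round(3)); plan(tgt(60),Rnip())
E
```

```text
[ 511.14736843 -194.72022192  234.10882722] [[ 0.294  0.809  0.509]
 [-0.405  0.588 -0.701]
 [-0.866  0.     0.5  ]]
delta [-0.0251 -0.2025  0.2929] rot [-0.1571 -0.5225  0.0421] dist 0.357 ang 31.4
```

Emit:
{"fn": "drive_tool", "kwargs": {"deltas": [[255,-0.001,-0.006,0.009,-0.005,-0.016,0.001],[255,-0.0025,-0.02,0.029,-0.016,-0.052,0.004],[255,-0.005,-0.0385,0.056,-0.03,-0.099,0.008],[255,-0.007,-0.057,0.082,-0.044,-0.146,0.012],[255,-0.009,-0.075,0.1085,-0.058,-0.193,0.016],[255,-0.0115,-0.093,0.135,-0.072,-0.24,0.019],[255,-0.014,-0.111,0.161,-0.086,-0.287,0.023],[255,-0.016,-0.1295,0.1875,-0.1,-0.334,0.027],[255,-0.018,-0.148,0.214,-0.115,-0.381,0.031],[255,-0.0205,-0.166,0.24,-0.129,-0.428,0.035]]}}

```text
time: 19.5
tool_pos: [518.7, -132.8, 227.9]
tcp_rot: [0.5, 65.3, -55.1]
ft_force: [0.0, -0.6, -1.8]
finger_gap: 24.0
```

Run:
```python
from h import *
commit([-.0205,-.166,.24,-.129,-.428,.035]); comp(); plan(tgt(60),Rnip())
```

```text
t 19.5 tcp [ 518.7 -132.8  227.9] cmd [ 519.9 -131.   229.5] angerr [-0.14 -0.09 -0.12] F [ 0.  -0.6 -1.8] gap 24.0 q [ -7. -20. 112. -19.  72. -38.]
delta [ 0.0154 -0.0431  0.0454] rot [-0.0283 -0.0944  0.0071] dist 0.064 ang 5.7
```

Emit:
{"fn": "drive_tool", "kwargs": {"deltas": [[255,0.005,-0.014,0.015,-0.009,-0.031,0.002],[255,0.009,-0.026,0.027,-0.017,-0.057,0.004],[255,0.012,-0.035,0.037,-0.023,-0.077,0.006],[255,0.0145,-0.041,0.043,-0.027,-0.09,0.007],[255,0.0155,-0.043,0.0455,-0.028,-0.0945,0.007],[255,0.0155,-0.043,0.0455,-0.028,-0.0945,0.007],[255,0.0155,-0.043,0.0455,-0.028,-0.0945,0.007],[255,0.0155,-0.043,0.0455,-0.028,-0.0945,0.007],[255,0.0155,-0.043,0.0455,-0.028,-0.0945,0.007],[255,0.0155,-0.043,0.0455,-0.028,-0.0945,0.007]]}}

```text
time: 20.33
tool_pos: [511.7, -194.3, 234.1]
tcp_rot: [0.0, 60.0, -54.0]
ft_force: [-0.3, 0.0, -2.6]
finger_gap: 24.2
```

Run:
```python
from h import *
from bench import snapshot
import pickle
commit([.0155,-.043,.0455,-.028,-.0945,.007]); comp()
a=snapshot("wrist"); save("pics/w20.png",a); s=snapshot("scene"); crop(s,230,140,350,240,6.5,"pics/s20.png"); t=snapshot("top")
crop(t,350,190,450,270,7.5,"pics/t20.png")
pickle.dump({"wrist":a,"scene":s,"top":t},open("c3.pkl","wb")); comp()
for h in (0,10.5,28): print(h,proj(a,P0+NZ*h),proj(s,P0+NZ*h))
```

```text
t 20.33 tcp [ 511.7 -194.3  234.1] cmd [ 511.4 -194.8  234. ] angerr [-0.04  0.01  0.03] F [-0.3  0.  -2.6] gap 24.2 q [-13. -25. 117. -21.  66. -44.]
t 20.48 tcp [ 511.5 -194.5  234.1] cmd [ 511.4 -194.8  234. ] angerr [-0.02  0.01  0.01] F [ 0.6 -0.4 -2.7] gap 23.9 q [-13. -25. 117. -21.  66. -44.]
0 [330.17469106 234.02522646] [290.87905084 196.42431027]
10.5 [330.17420583 238.62414568] [292.77901143 193.85170763]
28 [330.17330546 247.15771968] [295.98936542 189.50479372]
```

View pics/w20.png

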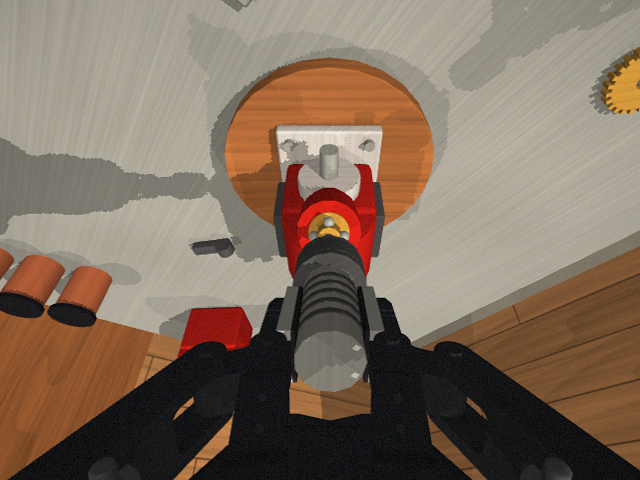

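View pics/s20.png

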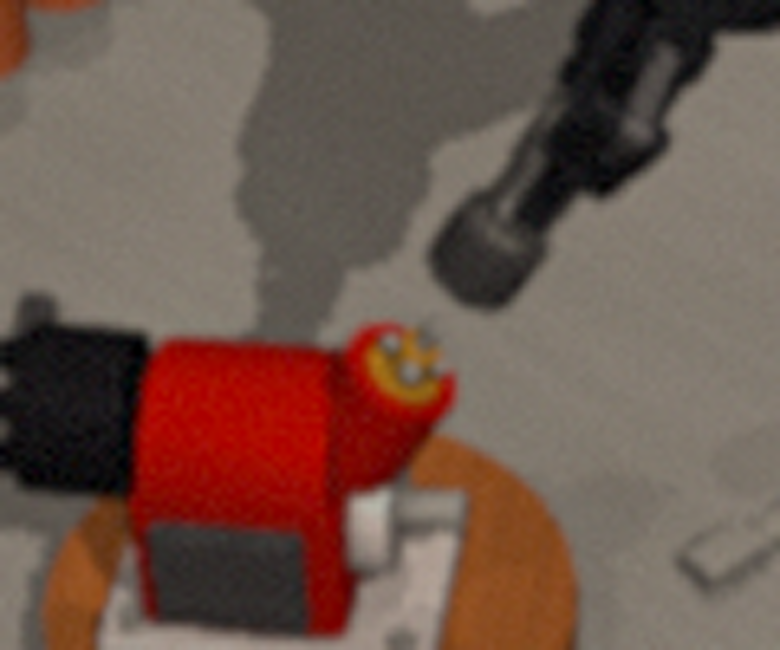

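View pics/t20.png

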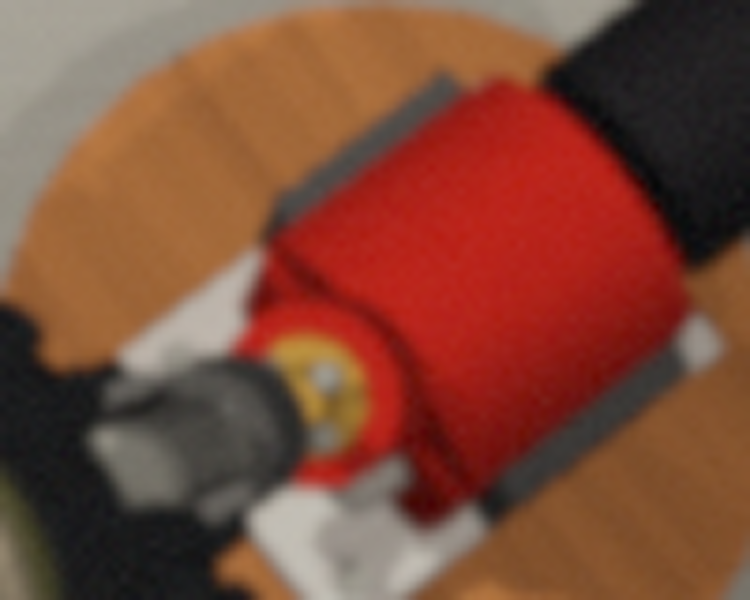

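Run:
```python
from h import *
import pickle
d=pickle.load(open("c3.pkl","rb")); a=d["wrist"]; s=d["scene"]
a2=dict(a); f=a["frame"].copy()
R=Rnip()
crop(a,270,170,390,270,6.5,"pics/w20c.png")
for h,r in ((0,24),(10.5,14.5),(28,4),(60,19)):
    print(h,[((proj(a,P0+NZ*h+R[:,1]*r*i+R[:,2]*r*j)-[270,170])*6.5).round(0) for i,j in ((0,0),(1,0),(-1,0),(0,-1),(0,1))])
for h,r in ((0,24),(28,4)):
    print("scene",h,[((proj(s,P0+NZ*h+R[:,1]*r*i+R[:,2]*r*j)-[230,140])*6.5).round(0) for i,j in ((0,0),(1,0),(-1,0),(0,-1),(0,1))])
q=P0+NZ*60
print("scene mouth",[((proj(s,q+R[:,1]*19*i+R[:,2]*19*j)-[230,140])*6.5).round(0) for i,j in ((0,0),(1,0),(-1,0),(0,-1),(0,1))])
```

```text
0 [array([391., 416.]), array([601., 417.]), array([181., 416.]), array([392., 211.]), array([391., 610.])]
10.5 [array([391., 446.]), array([523., 446.]), array([259., 446.]), array([391., 319.]), array([391., 569.])]
28 [array([391., 502.]), array([430., 502.]), array([352., 501.]), array([391., 465.]), array([391., 538.])]
60 [array([391., 626.]), array([604., 627.]), array([178., 626.]), array([391., 425.]), array([391., 817.])]
scene 0 [array([396., 367.]), array([385., 409.]), array([406., 326.]), array([450., 394.]), array([340., 339.])]
scene 28 [array([429., 322.]), array([427., 329.]), array([431., 315.]), array([438., 326.]), array([420., 317.])]
scene mouth [array([468., 269.]), array([460., 302.]), array([476., 236.]), array([512., 292.]), array([423., 246.])]
```

View pics/w20c.png

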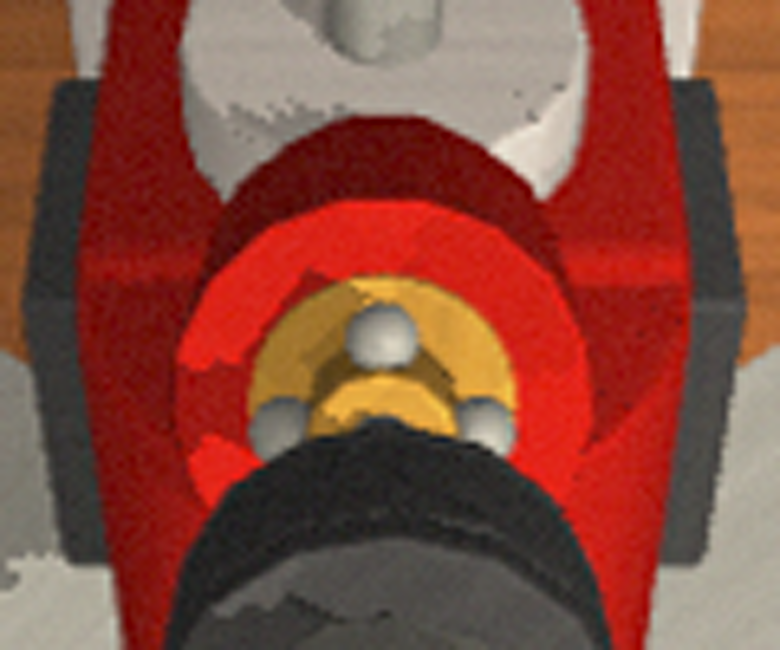

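Emit:
{"fn": "drive_tool", "kwargs": {"deltas": [[255,0.003,-0.0003,-0.0005,0,0,0],[255,0.01,-0.0005,-0.001,0,0,0],[255,0.018,-0.0005,-0.001,0,0,0],[255,0.026,-0.0005,-0.001,0,0,0],[255,0.033,-0.0005,-0.001,0,0,0],[255,0.038,-0.0005,-0.001,0,0,0],[255,0.04,-0.0005,-0.001,0,0,0],[255,0.04,-0.0005,-0.001,0,0,0],[255,0.04,-0.0005,-0.001,0,0,0],[255,0.04,-0.0005,-0.001,0,0,0]], "squeeze": 110}}

```text
time: 21.32
tool_pos: [522.4, -210.6, 199.4]
tcp_rot: [0.0, 60.0, -54.0]
ft_force: [-0.2, 0.4, -2.8]
finger_gap: 23.8
```

Run:
```python
from h import *
from bench import snapshot
import pickle
commit([.04,-.0005,-.001,0,0,0]); st=comp(); print("axial",st["ft_force"]@NZ, "h est",(st["tool_pos"]-P0)@NZ-19.8)
a=snapshot("wrist"); crop(a,270,170,390,270,6.5,"pics/w21c.png"); s=snapshot("scene"); crop(s,250,150,350,230,7.5,"pics/s21.png")
```

```text
t 21.32 tcp [ 522.4 -210.6  199.4] cmd [ 522.2 -210.6  198.9] angerr [ 0.01 -0.03  0.02] F [-0.2  0.4 -2.8] gap 23.8 q [-15. -21. 118. -21.  61. -44.]
axial -2.2547963123985406 h est 20.175803117495978
```

View pics/w21c.png

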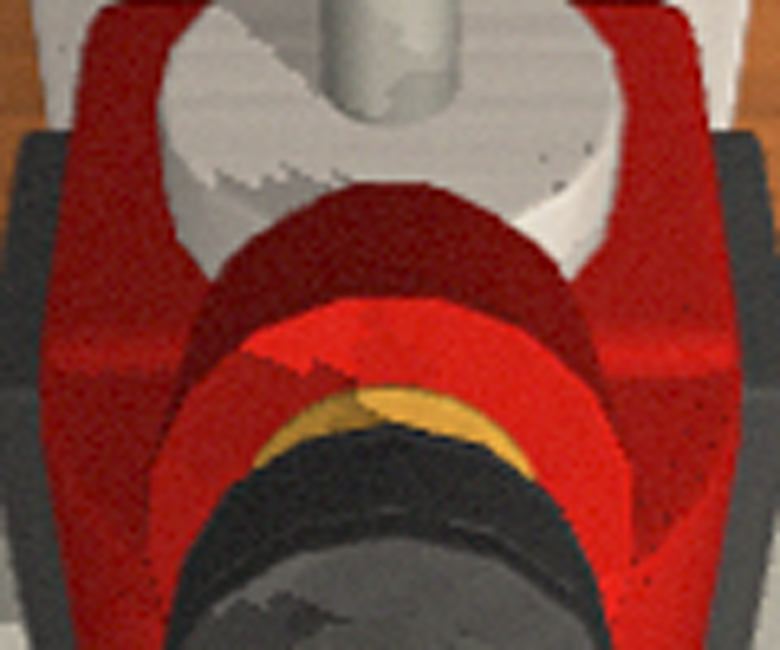

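View pics/s21.png

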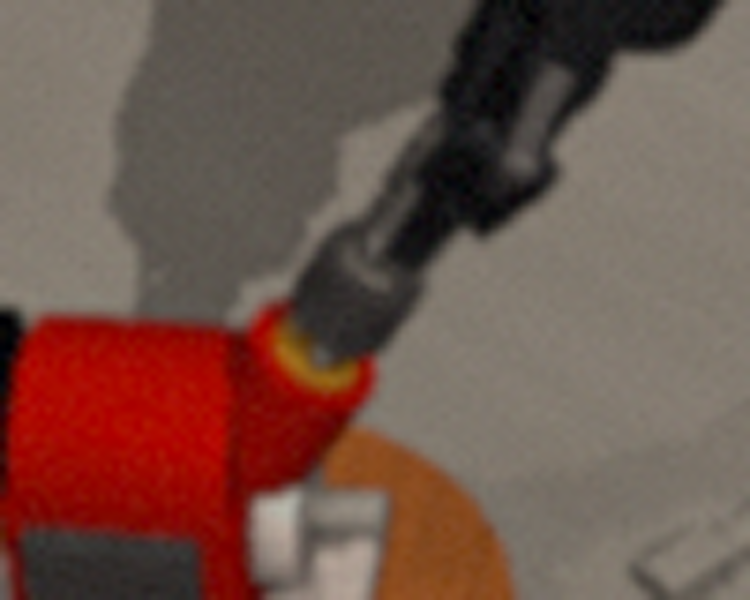

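Emit:
{"fn": "drive_tool", "kwargs": {"deltas": [[255,0.002,0,0,0,0,0],[255,0.004,0,0,0,0,0],[255,0.006,0,0,0,0,0],[255,0.0075,0,0,0,0,0],[255,0.009,0,0,0,0,0],[255,0.0105,0,0,0,0,0],[255,0.012,0,0,0,0,0],[255,0.0135,0,0,0,0,0],[255,0.0145,0,0,0,0,0],[255,0.0145,0,0,0,0,0]], "squeeze": 120}}

```text
time: 22.25
tool_pos: [526.8, -216.4, 186.3]
tcp_rot: [0.1, 60.0, -53.9]
ft_force: [1.2, 2.4, 1.0]
finger_gap: 23.7
```

Run:
```python
from h import *
commit([.0145,0,0,0,0,0]); st=comp(); p,R=getc(); print("Ftool",R.T@st["ft_force"], "h est",(st["tool_pos"]-P0)@NZ-19.8, "cmd h",(p-P0)@NZ-19.8,"tq",st["wrist_torque"])
```

```text
t 22.25 tcp [ 526.8 -216.4  186.3] cmd [ 526.5 -216.4  186.3] angerr [-0.   -0.02  0.04] F [1.2 2.4 1. ] gap 23.7 q [-15. -20. 118. -21.  59. -44.]
Ftool [-1.5145535   2.32164571 -0.53986689] h est 5.225834694102861 cmd h 5.352503739162639 tq [ 0.53831898 -0.12175734  0.23475124]
```

Emit:
{"fn": "drive_tool", "kwargs": {"deltas": [[255,0.001,0,0,0,0,0],[255,0.002,0,0,0,0,0],[255,0.003,0,0,0,0,0],[255,0.004,0,0,0,0,0],[255,0.005,0,0,0,0,0],[255,0.0055,0,0,0,0,0],[255,0.006,0,0,0,0,0],[255,0.006,0,0,0,0,0],[255,0.006,0,0,0,0,0],[255,0.006,0,0,0,0,0]]}}

```text
time: 23.08
tool_pos: [528.3, -218.3, 182.9]
tcp_rot: [0.1, 60.0, -53.9]
ft_force: [-15.6, 15.8, 18.5]
finger_gap: 23.7
```

Run:
```python
from h import *
commit([.006,0,0,0,0,0]); st=comp(); p,R=getc(); print("Ftool",R.T@st["ft_force"], "h est",(st["tool_pos"]-P0)@NZ-19.8, "cmd h",(p-P0)@NZ-19.8,"tq",st["wrist_torque"])
```

```text
t 23.08 tcp [ 528.3 -218.3  182.9] cmd [ 528.2 -218.9  181.1] angerr [ 0.04 -0.01  0.03] F [-15.6  15.8  18.5] gap 23.7 q [-15. -19. 118. -21.  59. -44.]
Ftool [-26.98524936  -3.34026375  -9.75600951] h est 1.061042743787155 cmd h -0.6474962291280129 tq [ 1.39390232  1.60342238 -0.32073694]
```

Run:
```python
from h import *
from bench import snapshot
a=snapshot("wrist"); crop(a,260,170,400,290,5.7,"pics/w22c.png"); s=snapshot("scene"); crop(s,250,150,350,230,7.5,"pics/s22.png")
st=comp(); p,R=getc(); print((R.T@st["ft_force"]).round(1))
for h in (0,):
    print([((proj(a,P0+NZ*h+R[:,1]*24*i+R[:,2]*24*j)-[260,170])*5.7).round(0) for i,j in ((0,0),(1,0),(-1,0),(0,-1),(0,1))])
```

```text
t 23.18 tcp [ 528.3 -218.3  182.9] cmd [ 528.2 -218.9  181.1] angerr [ 0.04 -0.01  0.03] F [-16.2  16.3  18.7] gap 23.9 q [-15. -19. 118. -21.  59. -44.]
[-27.5  -3.5 -10.3]
[array([406., 548.]), array([641., 548.]), array([172., 547.]), array([407., 323.]), array([406., 756.])]
```

View pics/w22c.png

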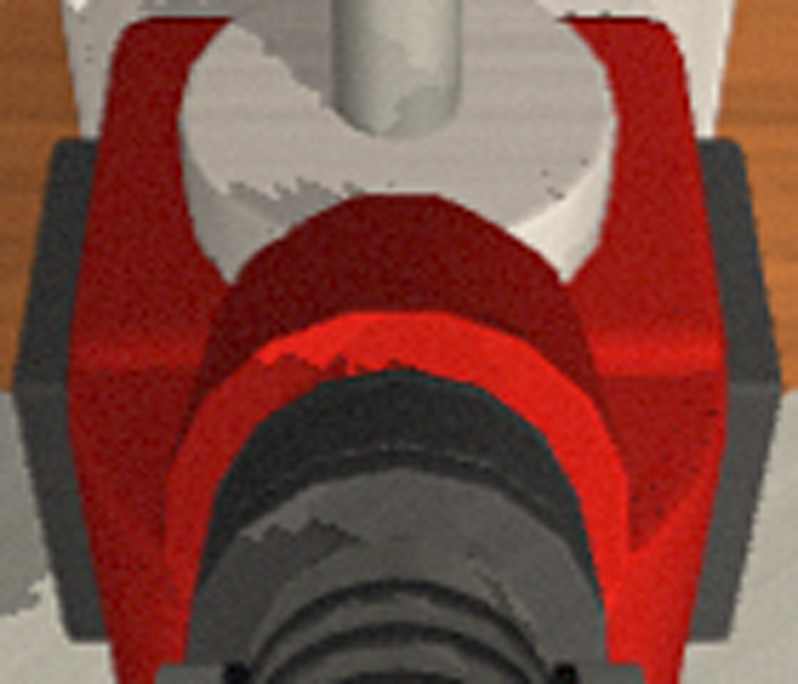

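View pics/s22.png

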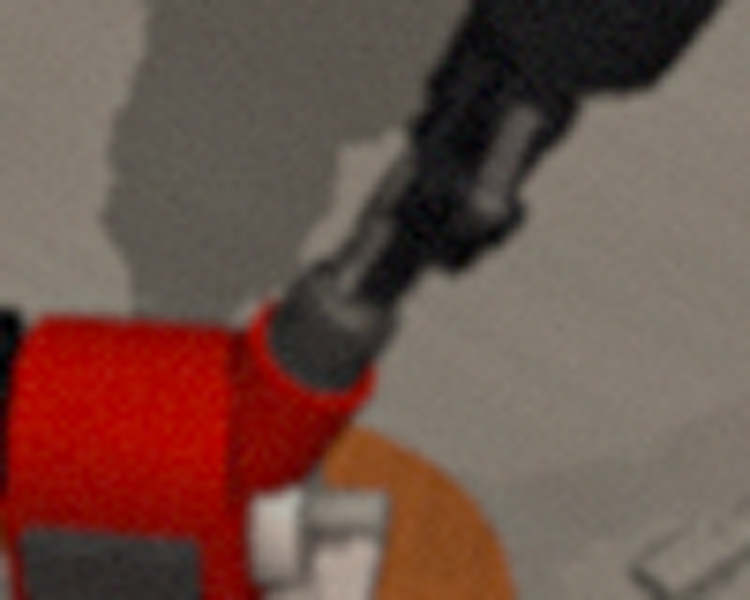

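Emit:
{"fn": "drive_tool", "kwargs": {"deltas": [[255,0,0,-0.0004,0,0,0],[255,0,0,-0.0008,0,0,0],[255,0.0003,0,-0.001,0,0,0],[255,0.0005,0,-0.001,0,0,0],[255,0.0005,0,-0.001,0,0,0],[255,0.0005,0,-0.001,0,0,0],[255,0.0005,0,-0.001,0,0,0],[255,0.0005,0,-0.001,0,0,0],[255,0.0005,0,-0.001,0,0,0],[255,0.0005,0,-0.001,0,0,0]]}}

```text
time: 24.02
tool_pos: [528.3, -218.2, 182.8]
tcp_rot: [0.1, 59.9, -53.9]
ft_force: [-15.7, 14.9, 21.9]
finger_gap: 23.8
```

Run:
```python
from h import *
from bench import snapshot
commit([.0005,0,-.001,0,0,0]); st=comp(); p,R=getc(); print("Ftool",R.T@st["ft_force"], "h est",(st["tool_pos"]-P0)@NZ-19.8, "cmd h",(p-P0)@NZ-19.8,"tq",st["wrist_torque"], "lat",R.T@(st["tool_pos"]-p))
Rm=Ro.from_euler('xyz',st["tcp_rot"],degrees=True).as_matrix();print(np.degrees(np.arccos(-Rm[:,0]@NZ)))
a=snapshot("wrist"); crop(a,260,170,400,290,5.7,"pics/w23c.png"); s=snapshot("scene"); crop(s,250,150,350,230,7.5,"pics/s23.png")
```

```text
t 24.02 tcp [ 528.3 -218.2  182.8] cmd [ 527.9 -218.4  180.2] angerr [ 0.05 -0.09  0.04] F [-15.7  14.9  21.9] gap 23.8 q [-15. -19. 118. -21.  59. -44.]
Ftool [-29.60524013  -3.91728266  -7.47976743] h est 1.0551107896966307 cmd h -1.1475755218202863 tq [ 0.98122291  1.56900154 -0.35147459] lat [-2.20260035  0.41958664  1.4305023 ]
0.10134247018963786
```

View pics/w23c.png

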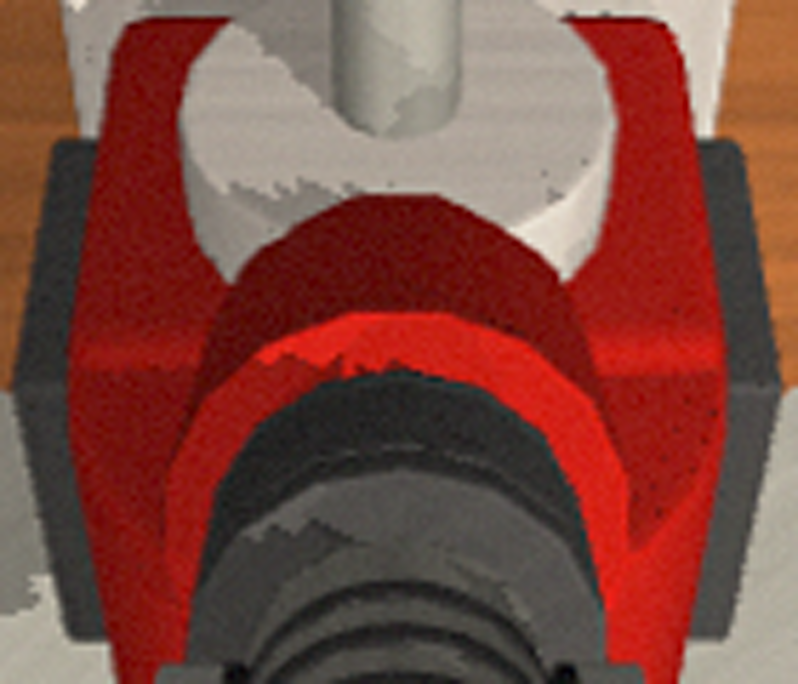

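Emit:
{"fn": "drive_tool", "kwargs": {"deltas": [[255,-0.0005,0,-0.0005,0,0,0],[255,-0.001,0,-0.0005,0,0,0],[255,-0.0012,0,-0.0005,0,0,0],[255,-0.0012,0,-0.0005,0,0,0],[255,-0.0012,0,-0.0005,0,0,0],[255,-0.0012,0,-0.0005,0,0,0],[255,-0.0012,0,-0.0005,0,0,0],[255,-0.0012,0,-0.0005,0,0,0],[255,-0.0012,0,-0.0005,0,0,0],[255,-0.0012,0,-0.0005,0,0,0]]}}

```text
time: 24.95
tool_pos: [528.1, -218.0, 182.7]
tcp_rot: [0.1, 59.9, -53.9]
ft_force: [-3.4, 4.8, 9.4]
finger_gap: 24.1
```

Run:
```python
from h import *
commit([-.0012,0,-.0005,0,0,0]); st=comp(); p,R=getc(); print("Ftool",R.T@st["ft_force"], "h est",(st["tool_pos"]-P0)@NZ-19.8, "cmd h",(p-P0)@NZ-19.8,"tq",st["wrist_torque"], "lat",R.T@(st["tool_pos"]-p), "true z",R.T@(st["tool_pos"]-P0))
```

```text
t 24.95 tcp [ 528.1 -218.   182.7] cmd [ 527.3 -217.5  181. ] angerr [ 0.03 -0.14  0.06] F [-3.4  4.8  9.4] gap 24.1 q [-15. -19. 118. -22.  59. -44.]
Ftool [-11.11763998   0.04867222  -0.3933216 ] h est 1.1239039473594623 cmd h 0.05238482417047763 tq [ 0.28334999  0.21423323 -0.00411498] lat [-1.0714176   0.40049122  1.61087645] true z [-20.92396668   0.02648674  -0.76789143]
```

Emit:
{"fn": "drive_tool", "kwargs": {"deltas": [[255,0.0003,0,0,0,0,0],[255,0.0006,0,0,0,0,0],[255,0.0008,0,0,0,0,0],[255,0.001,0,0,0,0,0],[255,0.0012,0,0,0,0,0],[255,0.0012,0,0,0,0,0],[255,0.0012,0,0,0,0,0],[255,0.0012,0,0,0,0,0],[255,0.0012,0,0,0,0,0],[255,0.0012,0,0,0,0,0]]}}

```text
time: 25.78
tool_pos: [528.3, -218.2, 182.9]
tcp_rot: [0.2, 59.9, -53.9]
ft_force: [-14.4, 12.6, 21.1]
finger_gap: 23.5
```

Run:
```python
from h import *
from bench import snapshot
commit([.0012,0,0,0,0,0])
def rep():
    st=comp(); p,R=getc(); print("Ftool",(R.T@st["ft_force"]).round(1), "h est",round((st["tool_pos"]-P0)@NZ-19.8,2), "qd",abs(st["qd"]).max().round(3)); return st
rep()
a=snapshot("wrist"); save("pics/w25.png",a); crop(a,260,170,400,290,5.7,"pics/w25c.png"); s=snapshot("scene"); save("pics/s25.png",s); crop(s,250,150,350,230,7.5,"pics/s25c.png"); rep()
```

```text
t 25.78 tcp [ 528.3 -218.2  182.9] cmd [ 527.6 -218.   180. ] angerr [ 0.05 -0.14  0.06] F [-14.4  12.6  21.1] gap 23.5 q [-15. -19. 118. -22.  59. -44.]
Ftool [-27.6  -4.2  -5.6] h est 1.09 qd 0.089
t 25.88 tcp [ 528.3 -218.2  182.8] cmd [ 527.6 -218.   180. ] angerr [ 0.05 -0.13  0.05] F [-14.6  11.7  20.7] gap 23.6 q [-15. -19. 118. -22.  59. -44.]
Ftool [-27.   -5.   -5.2] h est 1.04 qd 0.101
```

View pics/w25c.png

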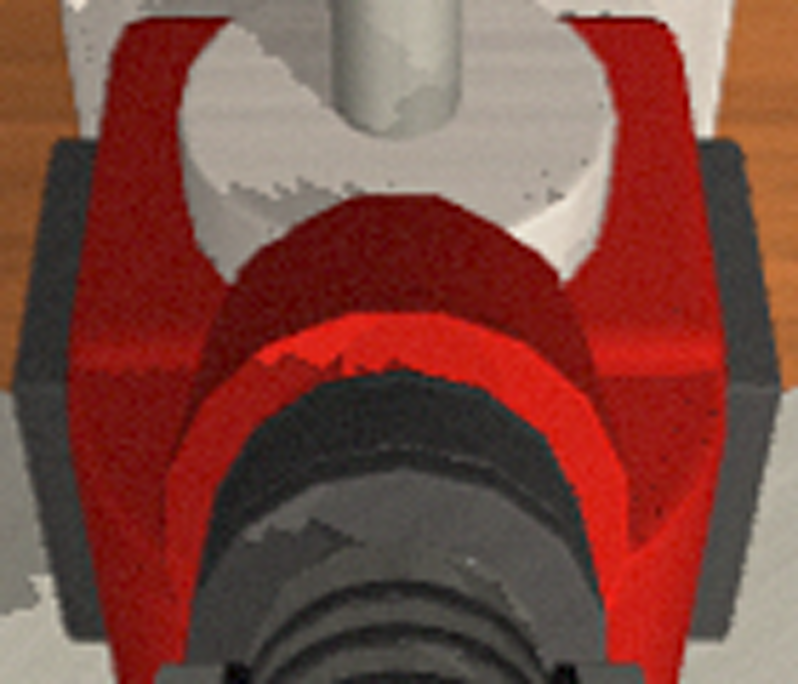

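View pics/s25c.png

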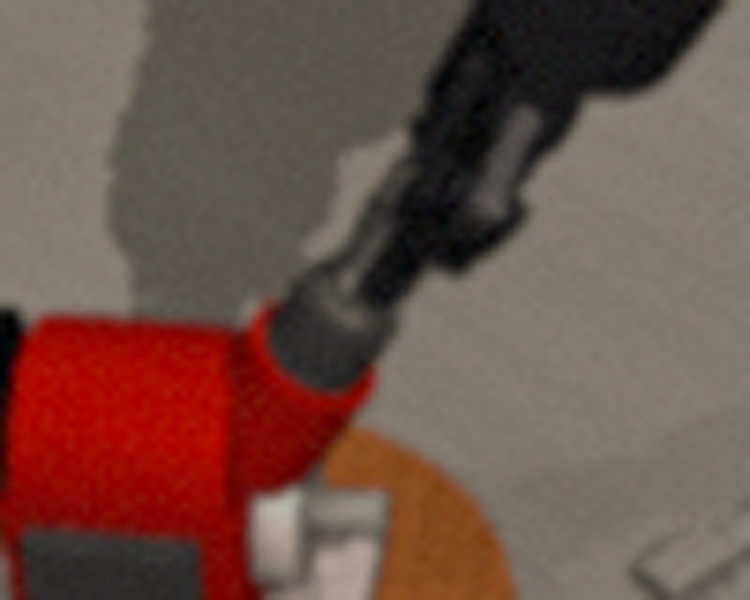

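View pics/s25.png

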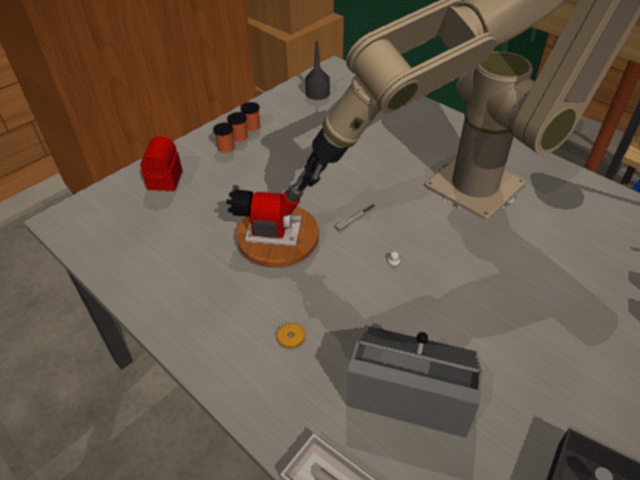

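Run:
```python
from bench import hand_in, sense
print(hand_in()); s=sense(); print(s["time"],s["ft_force"],s["tool_pos"])
```

```text
the job is handed in; nothing more can be done
None
the job is handed in; nothing more can be done
```

I opened the locker flap, took out the coupler, shut the flap and pressed the coupler home on the nipple. I handed in at about 26 s with the gripper still pressing at 120 N grip.

- **Flap opening:** Two tries at pinching the knob slipped off. I opened the flap by pushing its top edge outward from inside with the closed fingers instead.
- **Finger tips:** The pictures put the finger tips about 22–28 mm behind the stated TCP. I used that when gripping, and the gap reading of 25 mm confirmed a hold on the 26 mm barrel.
- **Flap closing:** I pushed the flap past upright with the back of a finger and it fell shut. The final scene picture shows it shut, with the knob at its starting pixel.
- **Pressing home:** The coupler met a hard stop. The estimated mouth height stayed at 1.0–1.1 mm while the axial push went from about 13 N to about 30 N, which fits seated on the face with the pin in. I put the 1 mm down to calibration.
- **At hand-in:** The axial push was about 29 N and steady. There were about 5 N each of force along the jaws and across them. The tool was about 0.1° off the estimated nipple axis.
- **Disagreement:** The visible red ring suggests the coupler may sit about 1.5 mm off centre, which is within the groove's play.
- **Small parts:** In the final picture the gear, file holder and bushing are where they started. The cam follower was not visible in it; the arm's path never went near it.

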